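# Close the goldsmith's mould press with its folding crank

## Robot

A 7-joint arm with a two-finger parallel gripper is mounted at the origin on the work surface. World frame = base frame: x ahead of the robot, y to its left, z up, the work surface at z = 0. Lengths are in m, angles in rad, forces in N, time in s.
With the tool pointing down it reaches from about 0.425 to 0.925 m from the base axis. Payload 6.8 kg.
Tool frame: the origin (TCP) lies between the finger pads; the fingertips stand r.tip_reach ahead of it and the grasp point (between the pads) lies 11 mm behind it (r.tip_reach is the distance from the TCP to the fingertips, in m); z points along the fingers, y is the direction in which the jaws open and shut (so a half turn about z gives the same grasp; the last joint's range is limited). The gripper opens to 85 mm and grips with 20 to 120 N. Pads are 22 mm wide; open, the fingers measure 114 mm over their backs; the gripper's body (76 mm by 85 mm) begins 54 mm behind the grasp point. The pads swing forward as they close: fully open they stand 13 mm farther back than shut.
Start: joints at [1.136, 0.477, 0.022, 1.555, -0.011, 1.109, -0.083], TCP at [0.217, -0.639, 0.201] pointing down, gripper open.
Joint ranges: [-2.96, 2.96], [-0.34, 2.1], [-1.41, 1.46], [0.24, 2.44], [-1.37, 4.51], [0.17, 1.92], [-2.96, 2.96]. Speed limits (rad/s): [2.39, 2.39, 3.14, 3.14, 3.14, 3.14, 3.14].

## Interface

Orientations are given as a rotation vector (axis times angle).
In Python, from bench import r, eyes, spotter gives the robot as it stands.
- The arm moves only by the tool carry_out, never from a script. Its argument "series" is text: rows parted by semicolons, each of 5 numbers parted by spaces: the shift along the tool's x, y, z in cm, then the turn about the tool's z in rad, then the opening, from 0 (shut) to 1 (fully open). In form: x y z yaw gripper; .... A call has 1 to 8 rows; each row shifts and turns the commanded pose from where the row before left it, along the tool's axes as they then stand; what a row does not reach is not made up. A row lasts 1/8 s, in which the tool goes at most 62.5 mm and 10.7 degrees, less where a joint would pass 70% of its speed; a pose out of reach is approached as far as the arm can. A call with a gripper value outside its range is refused whole. The fingers move at their own pace and stop on an object; "grip_force" is the grip in N (left out, the last holds). Time passes only in rows, so rows that do not move let the fingers close. It gives the time, the measured TCP pose, the force and the opening at its end, in the units of the state.
- r.get_obs(): the state, without advancing time (a new reading comes with each control period).
- eyes.grab_frame(name): name is "scene" or "top" or "wrist"; returns a dict with "color" (384x512x3 uint8, blue, green, red), "intrinsics" (3x3 intrinsics, pixels), "R" (3x3) and "t" (3): a world point X has camera coordinates R X + t; the wrist camera has in their place "T_tool_cam" (4x4, takes a point from camera to tool coordinates, whose origin is the TCP and whose axes are the flange's). Camera axes: x right, y down, z forward; pixel columns grow to the right and rows downward; lengths in m; the calibration is good to about 2 mm. A picture is of the moment at which its call begins: read the wrist's pose just before it. There is no depth.
- r.hand_in(): hands the job in, once; it reports no verdict.
Trained networks look in a picture, given as the dict that the camera call returned (one of the last four; its "shot" number tells which), for a name from the list of things; names that differ only in an ending like _2 or _b are one class to them, and where a whole thing is asked for, a point or a joint stands for the part that bears it (a point fixed in the world has none). Each returns a list of dicts, best first, with "confidence" (0 to 1); they miss things now and then, are a little off and sometimes report something else, mostly with a low value. They report only what shows in the picture. A call takes as long as a camera call. They do not tell look-alikes from the thing itself.
- spotter.search_frame(picture, query): "uv" ([column, row] in pixels, amid what is visible of it).
- spotter.trace(picture, query): "pixels" (384x512 bool, what is visible of it) and "uv" ([column, row] in pixels, amid what is visible of it).
- spotter.mark_of(picture, query): "uv" ([column, row] in pixels: a listed point, or the origin of a listed thing).
The state is a dict: "clock": time; "joints": joint angles; "qvel": joint speeds; "tau": joint torques, N m; "tcp_pos": TCP position; "orientation": TCP orientation; "contact_force": force on the tool from outside, world axes, zero at the start; "moment": the same for the moment, N m; "grip_width": finger opening in m.
Only numpy, scipy, OpenCV 4.12 (cv2) and the standard library are available. Lean on these libraries where they do the work, as an engineer would, in place of code of your own. Each camera call takes 0.05 s, during which the arm holds its last target.

## Task

Close the small bench press on the mould lying in it: swing the folded crank handle up first, then crank clockwise until the platen bears firmly on the mould, stopping as soon as the crank has become clearly stiff so that the mould is not overloaded. Then fold the handle flat again, leaving the press tight on the mould and everything else on the bench where it was.

Things in the scene. Friction and masses are not known exactly. Their poses are not given: they have to be found in the camera images.
- press: Small bench press, fixed: grey base 150 x 200 mm, 40 mm high, two 20 mm steel columns 150 mm apart along its y, grey crosshead 54 x 185 mm whose top is 158 mm above the bench. Origin at the centre of its underside, z up. Clockwise cranking (from above) lowers the platen 25 mm a turn; from the start it takes a quarter of a turn to a full turn to meet the mould.
- screw_axis (a point): Point on the upright screw axis, about which the crank turns, 190 mm above the bench, level with the top of the crank's hub (20 mm across). A threaded screw 12 mm thick rises out of the hub; its top is 211 to 221 mm above the bench at the start and sinks as the press closes.
- crank_arm (a point): Mid-length of the crank arm, on its top face, 185 mm above the bench; x outwards along the arm. Steel bar 10 mm wide, free space beside it. The screw drags steadily: about 5.5 N pushed sideways at the handle turns it while running free, and it stays put when let go, loaded or not. It can start pointing many ways.
- handle_hinge (a point): Folding hinge of the handle, at the crank's end, 90 mm from the screw axis, 196 mm above the bench; x outwards along the crank, z up, the hinge pin along y (tangential). A boss 26 mm across lies 11 mm under it.
- ball (a point): Centre of the ball, 20 mm across, at the handle's free end, 62 mm from the hinge pin; between them a round black grip 15 mm thick, turning freely on its own length with the ball. Folded, the handle lies over the arm pointing in to the screw: ball 28 mm from the screw axis, 196 mm above the bench, 11 mm over the arm's top. Swung out it stands upright over the hinge: ball 258 mm above the bench.
- fold (a joint): Angle of the folding handle, rad: 0 = folded flat along the arm, 1.57 = standing upright, stops at 1.75 (leaning a little outwards). A friction hinge (about 1.6 N at the ball) that stays where it is left.
- platen: Moving steel plate of the press, 100 x 110 x 12 mm, hung on stiff disc springs; origin at its underside's centre. Once it meets the mould the push at the handle rises above its free-running value: by 1.8 N at 40 N of press load, 3.5 N at 80 N, 5.8 N at 130 N. Firmly closed is about 80 N; above 160 N the mould is overloaded. From first touch to firm is about 0.4 rad of crank.
- mould: Closed two-part aluminium mould frame, 76 x 56 mm, lying loose on a steel packing plate under the platen; roughly 30 to 38 mm thick (not gauged). The packing's height differs from job to job. Origin at the centre of its underside.
- mallet: Bystander: wooden mallet lying on the bench, head 48 mm across and 85 mm long at its origin, handle 220 mm long to its -x.
- dapping_block: Bystander: steel cube 50 mm with shallow round hollows; origin at its underside.
- solder_dish: Bystander: small white bowl 70 mm across, 30 mm high; origin at its underside.
Mind the look-alikes: they are no part of the job. What is shaped like the mould but pink or turquoise is not meant.

How it is judged:
By the outcome, as a careful person would: the job done as asked, in the order asked, and still so for the second after the job is handed in, with the robot touching nothing.
It also fails if it takes over 72 s, if anything falls off the work surface, if the arm or the gripper's body presses on something with over 40 N, if the wrist force passes 120 N, or if a joint passes its speed limit or range.

## Working session

There is one attempt and no reset: what is moved stays moved. The work goes in short steps, Python scripts to look and compute and a tool call to move; the robot and the scene stay as the last step left them, time stands still between calls to the robot, and variables do not carry over. Pictures are saved under pics/ and viewed, and the job is handed in when it is done.

Besides the shell and the picture viewer there is one more tool, called after "Emit:" as name(argument=value, ...) on one line, values as JSON. carry_out: Moves the arm, as the interface text tells. Its arguments: {"type":"object","properties":{"series":{"type":"string"},"grip_force":{"type":"number"}},"required":["series"]}

```bash
ls; mkdir -p pics; cat > h.py <<'E'
import numpy as np, cv2
from scipy.spatial.transform import Rotation as Ro
from bench import r, eyes, spotter
def save(p,n,marks=()):
    im=p["color"].copy()
    for m in marks: cv2.circle(im,(int(m[0]),int(m[1])),3,(0,0,255),1)
    cv2.imwrite("pics/"+n+".png",im)
def ray(p,uv,obs=None):
    K=np.array(p["intrinsics"]); d=np.linalg.inv(K)@np.array([uv[0],uv[1],1.])
    if "R" in p:
        R=np.array(p["R"]);t=np.array(p["t"]); return -R.T@t, R.T@d
    T=np.array(p["T_tool_cam"]); W=np.eye(4); W[:3,:3]=Ro.from_rotvec(obs["orientation"]).as_matrix(); W[:3,3]=obs["tcp_pos"]
    M=W@T; return M[:3,3], M[:3,:3]@d
def atz(p,uv,z,obs=None):
    c,d=ray(p,uv,obs); return c+d*(z-c[2])/d[2]
def tri(rays):
    A=np.zeros((3,3));b=np.zeros(3)
    for c,d in rays:
        d=d/np.linalg.norm(d);P=np.eye(3)-np.outer(d,d);A+=P;b+=P@c
    return np.linalg.solve(A,b)
E
python3 - <<'E'
from h import *
o=r.get_obs(); print(o, r.tip_reach)
for n in ("scene","top","wrist"):
    p=eyes.grab_frame(n); save(p,n+"0")
    for q in ("press","screw_axis","crank_arm","handle_hinge","ball","mould","mallet","dapping_block","solder_dish"):
        try:
            L=spotter.mark_of(p,q)
            print(n,q,[(np.round(l["uv"],1).tolist(),round(l["confidence"],2)) for l in L[:3]])
        except Exception as e: print(n,q,e)
print(r.get_obs()["clock"])
E
```

```text
pics
{'clock': 0.0, 'joints': array([ 1.13591704,  0.47780744,  0.02232254,  1.55643921, -0.01151037,
        1.10931284, -0.08308673]), 'qvel': array([7.20001541e-04, 1.24519619e-04, 8.00209968e-04, 1.06388376e-03,
       1.15800425e-03, 3.64000961e-05, 1.06277736e-04]), 'tau': array([ 1.54082272e-04, -5.96450722e+01,  1.60795871e+00, -2.81197679e+01,
        1.24588565e-02,  9.44622239e-03,  2.44949200e-05]), 'tcp_pos': array([ 0.21645892, -0.63866797,  0.19992569]), 'orientation': array([-3.09797252e+00, -5.10802198e-01,  6.54380364e-04]), 'contact_force': array([ 0.65968318, -0.12770426,  0.40939699]), 'moment': array([-0.03101318, -0.01055306, -0.05135552]), 'grip_width': 0.08546764862540779} 0.008
scene press [([226.0, 207.8], 0.82)]
scene screw_axis [([227.0, 165.6], 0.98)]
scene crank_arm [([215.3, 169.1], 0.91)]
scene handle_hinge [([196.2, 171.0], 0.63)]
scene ball [([219.5, 168.3], 0.39)]
scene mould [([191.9, 241.8], 0.95), ([228.3, 196.9], 0.72), ([237.2, 253.6], 0.58)]
scene mallet [([362.5, 240.7], 0.92)]
scene dapping_block [([171.2, 191.0], 0.57)]
scene solder_dish [([144.0, 241.0], 0.63)]
top press []
top screw_axis [([300.8, 195.1], 0.9), ([296.8, 198.6], 0.5)]
top crank_arm [([312.0, 185.2], 0.78)]
top handle_hinge [([328.8, 181.2], 0.56)]
top ball [([310.6, 190.9], 0.44)]
top mould [([312.9, 248.4], 0.9), ([277.3, 148.4], 0.85), ([325.4, 151.4], 0.64)]
top mallet [([166.9, 167.0], 0.69)]
top dapping_block [([364.3, 224.2], 0.8), ([366.3, 149.1], 0.49)]
top solder_dish [([363.0, 143.2], 0.64)]
wrist press []
wrist screw_axis []
wrist crank_arm []
wrist handle_hinge []
wrist ball []
wrist mould []
wrist mallet []
wrist dapping_block []
wrist solder_dish []
1.5
```

View pics/scene0.png

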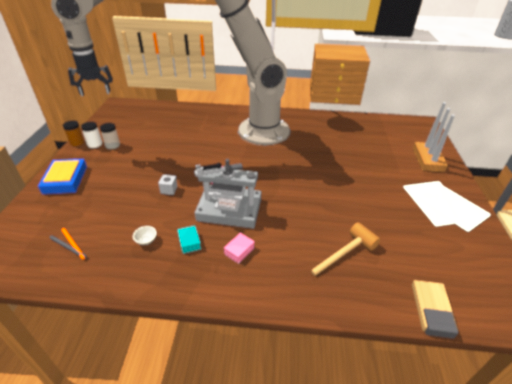

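View pics/top0.png

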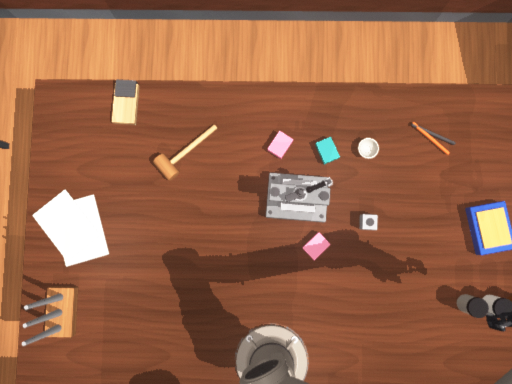

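```bash
python3 - <<'E'
from h import *
ps=eyes.grab_frame("scene"); pt=eyes.grab_frame("top")
P={"axis":((227,165.6),(300.8,195.1),.19),"arm":((215.3,169.1),(312,185.2),.185),"hinge":((196.2,171),(328.8,181.2),.196),"ball":((219.5,168.3),(310.6,190.9),.196)}
for k,(a,b,z) in P.items():
    print(k,tri([ray(ps,a),ray(pt,b)]).round(4),"top@z",atz(pt,b,z).round(4),"scene@z",atz(ps,a,z).round(4))
for p,n in ((ps,"sc"),(pt,"tp")):
    R=np.array(p["R"]);t=np.array(p["t"]);print(n,"cam",(-R.T@t).round(3)); 
    im=p["color"]; cx,cy=((220,170) if n=="sc" else (305,190))
    cv2.imwrite(f"pics/{n}z.png",cv2.resize(im[cy-50:cy+50,cx-65:cx+65],None,fx=6,fy=6,interpolation=cv2.INTER_CUBIC))
for n,uv,z in (("mallet",(166.9,167),.024),("dap",(364.3,224.2),0),("dish",(363,143.2),0)): print(n,atz(pt,uv,z).round(3))
E
```

```text
axis [ 0.5353 -0.0789  0.1831] top@z [ 0.5349 -0.0801  0.19  ] scene@z [ 0.5445 -0.0755  0.19  ]
arm [ 0.5649 -0.1111  0.1887] top@z [ 0.5656 -0.1137  0.185 ] scene@z [ 0.5601 -0.1099  0.185 ]
hinge [ 0.5784 -0.1648  0.1865] top@z [ 0.577  -0.1624  0.196 ] scene@z [ 0.5905 -0.1622  0.196 ]
ball [ 0.5481 -0.1047  0.1801] top@z [ 0.5474 -0.1086  0.196 ] scene@z [ 0.5689 -0.0946  0.196 ]
sc cam [1.418 0.089 0.846]
tp cam [0.425 0.011 1.487]
mallet [0.638 0.363 0.024]
dap [ 0.455 -0.309  0.   ]
dish [ 0.733 -0.306  0.   ]
```

View pics/tpz.png

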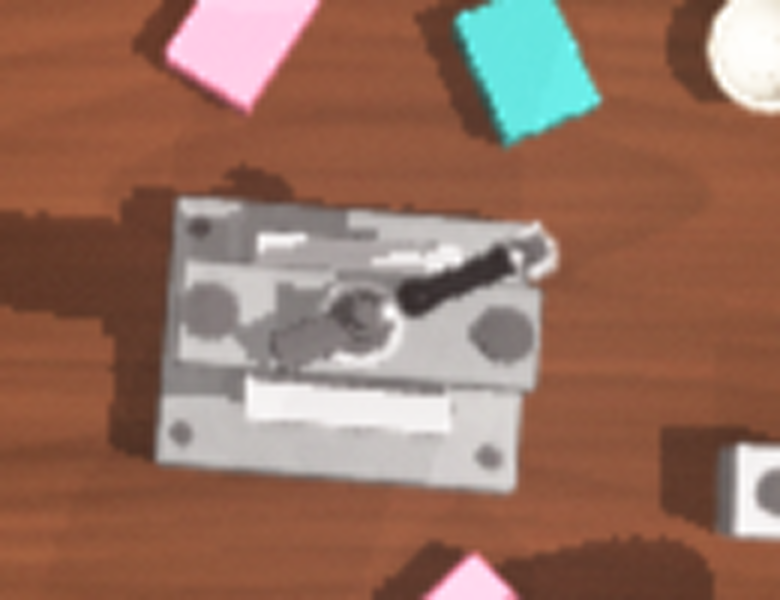

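View pics/scz.png

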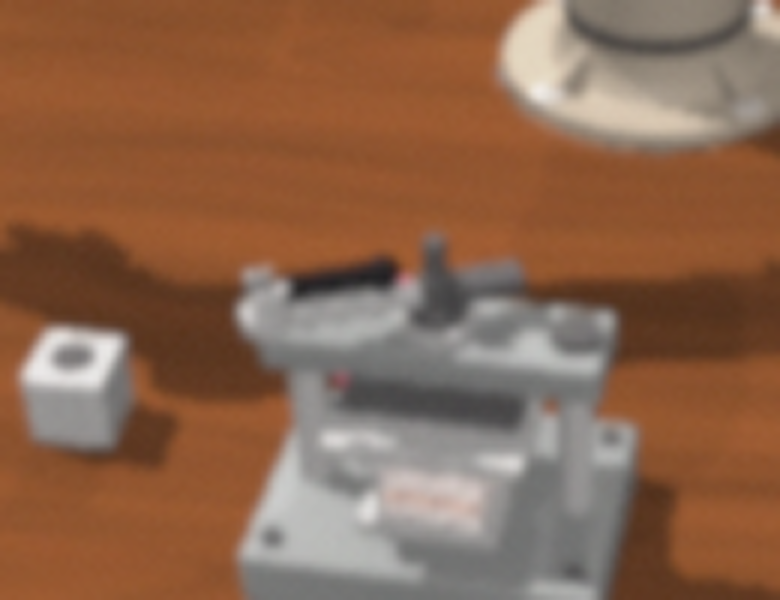

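Top view: screw hub at about (300.8,193), hinge (329,181.7), ball (310,189). So the arm points at about −65° and the handle is folded inward. I'll move above the press for a closer look with the wrist camera.

```bash
cat >> h.py <<'E'
def head(o):
    x=Ro.from_rotvec(o["orientation"]).as_matrix()[:,0]; return np.arctan2(x[1],x[0])
def plan(start,wps,g,dec=2):
    """start (x,y,z,h); wps list of ((x,y,z,h),nrows); integrates rounded rows; prints rows in calls of 8"""
    p=np.array(start,float); rows=[]
    for w,n in wps:
        w=np.array(w,float); s=p.copy()
        for i in range(1,n+1):
            tgt=s+(w-s)*i/n
            c,sn=np.cos(p[3]),np.sin(p[3]); d=tgt[:3]-p[:3]
            a=np.round(np.array([c*d[0]+sn*d[1], sn*d[0]-c*d[1], -d[2]])*100,dec); yw=round(-(tgt[3]-p[3]),3)
            rows.append("%g %g %g %g %g"%(*(a+0.),yw+0.,g))
            p[:3]+=np.array([c*a[0]+sn*a[1], sn*a[0]-c*a[1], -a[2]])/100; p[3]-=yw
    for i in range(0,len(rows),8): print("; ".join(rows[i:i+8]))
    print("end",p.round(4).tolist())
E
python3 - <<'E'
from h import *
o=r.get_obs(); s=(*o["tcp_pos"],head(o)); print(np.round(s,4))
plan(s,[((.3,-.5,.33,s[3]),4),((.55,-.13,.34,np.radians(115)),12)],1)
E
```

```text
[ 0.2167 -0.6393  0.2009  0.3268]
3.09 -2.63 -3.23 0 1; 3.09 -2.63 -3.23 0 1; 3.09 -2.63 -3.22 0 1; 3.09 -2.63 -3.23 0 1; 2.96 -2.25 -0.08 -0.14 1; 3.25 -1.82 -0.09 -0.14 1; 3.47 -1.34 -0.08 -0.14 1; 3.62 -0.85 -0.08 -0.14 1
3.71 -0.33 -0.09 -0.14 1; 3.72 0.19 -0.08 -0.14 1; 3.65 0.7 -0.08 -0.14 1; 3.52 1.21 -0.09 -0.14 1; 3.32 1.68 -0.08 -0.14 1; 3.05 2.13 -0.08 -0.14 1; 2.72 2.54 -0.09 -0.14 1; 2.34 2.89 -0.08 -0.14 1
end [0.55, -0.13, 0.34, 2.0068]
```

Emit:
carry_out(series="3.1 -2.6 -3.2 0 1; 3.1 -2.6 -3.2 0 1; 3.1 -2.6 -3.2 0 1; 3.1 -2.6 -3.2 0 1; 2.96 -2.25 -0.08 -0.14 1; 3.25 -1.82 -0.09 -0.14 1; 3.47 -1.34 -0.08 -0.14 1; 3.62 -0.85 -0.08 -0.14 1")

```text
clock: 2.6
tcp_pos: [0.3846, -0.3766, 0.3325]
orientation: [2.834, 1.354, 0.0]
contact_force: [-0.0, -1.0, -0.9]
grip_width: 0.0853
```

Emit:
carry_out(series="3.71 -0.33 -0.09 -0.14 1; 3.72 0.19 -0.08 -0.14 1; 3.65 0.7 -0.08 -0.14 1; 3.52 1.21 -0.09 -0.14 1; 3.32 1.68 -0.08 -0.14 1; 3.05 2.13 -0.08 -0.14 1; 2.72 2.54 -0.09 -0.14 1; 2.34 2.89 -0.08 -0.14 1")

```text
clock: 3.6
tcp_pos: [0.5513, -0.1301, 0.3391]
orientation: [1.682, 2.653, -0.0]
contact_force: [0.3, 0.2, -0.5]
grip_width: 0.0856
```

```bash
python3 - <<'E'
from h import *
o=r.get_obs(); print(o["joints"].round(3),o["tcp_pos"].round(4),head(o),o["orientation"],o["contact_force"])
p=eyes.grab_frame("wrist"); M=[]
for q,z in (("screw_axis",.19),("crank_arm",.185),("handle_hinge",.196),("ball",.196)):
    L=spotter.mark_of(p,q)
    for l in L[:2]: print(q,np.round(l["uv"],1),round(l["confidence"],2),atz(p,l["uv"],z,o).round(4)); M.append(l["uv"])
save(p,"w1",M)
E
```

```text
[ 0.532  0.237 -0.499  1.607  0.116  1.327  0.457] [ 0.5513 -0.1301  0.3391] 2.011130131518136 [ 1.68244395e+00  2.65260487e+00 -1.26599456e-04] [ 0.27446234  0.22530337 -0.46444059]
screw_axis [275.9 108.7] 0.7 [ 0.5438 -0.0744  0.19  ]
crank_arm [268.2 156.3] 0.96 [ 0.5573 -0.1181  0.185 ]
handle_hinge [269.6 202.2] 0.74 [ 0.577  -0.1566  0.196 ]
ball [269.5 144.6] 0.65 [ 0.5522 -0.1056  0.196 ]
```

View pics/w1.png

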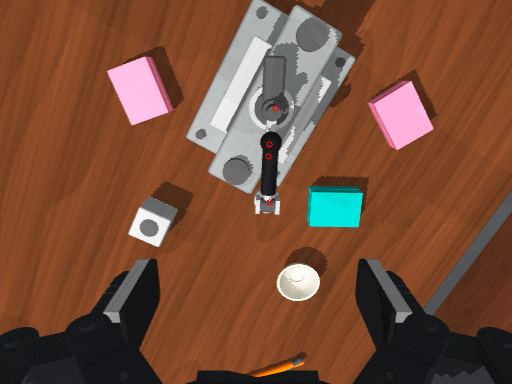

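Wrist picture: hub at about (271,108), ball (270,142), hinge (267,204), and the fingers clear. Next I'll work out exact positions from these.

```bash
python3 - <<'E'
from h import *
o=r.get_obs()
p=eyes.grab_frame("wrist")
cv2.imwrite("pics/w1z.png",cv2.resize(p["color"][80:225,200:340],None,fx=4,fy=4,interpolation=cv2.INTER_CUBIC))
print(p["T_tool_cam"].round(3))
for n,uv,z in (("hub",(271,108),.188),("ball",(270,142),.196),("hinge",(267,204),.196)): print(n,atz(p,uv,z,o).round(4))
E
```

```text
[[-0.    -0.947 -0.32   0.083]
 [ 1.    -0.    -0.     0.   ]
 [ 0.    -0.32   0.947 -0.173]
 [ 0.     0.     0.     1.   ]]
hub [ 0.5389 -0.0775  0.188 ]
ball [ 0.5507 -0.1048  0.196 ]
hinge [ 0.5744 -0.1611  0.196 ]
```

View pics/w1z.png

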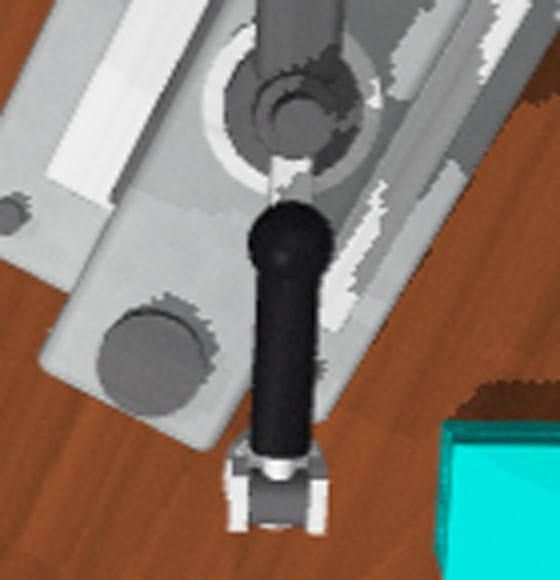

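```bash
python3 - <<'E'
from h import *
from scipy.optimize import least_squares
o=r.get_obs()
w=eyes.grab_frame("wrist"); t=eyes.grab_frame("top")
obs=[("w",(273.5,108.5),0,.19),("w",(275,108.7),0,.216),("w",(272.5,140.8),28,.196),("w",(269.5,201.8),90,.196),("w",(269.6,202.2),90,.196),
 ("t",(300.8,194),0,.19),("t",(328.9,181.4),90,.196),("t",(310.2,190),28,.196)]
A=[]
for c,uv,d,z in obs:
    q=atz(w if c=="w" else t,uv,z,o); A.append((q,d,2 if c=="w" else 1)); print(c,d,z,q[:2].round(4))
def f(x): return np.concatenate([k*(np.array([x[0]+d*1e-3*np.cos(x[2]),x[1]+d*1e-3*np.sin(x[2])])-q[:2])*1000 for q,d,k in A])
s=least_squares(f,[.54,-.08,-1.1]); print(s.x,np.degrees(s.x[2]),f(s.x).round(1))
u=np.array([np.cos(s.x[2]),np.sin(s.x[2])]);b=s.x[:2]+.028*u;print("ball",b,"hinge",s.x[:2]+.09*u)
h=s.x[2]+np.pi
plan((*o["tcp_pos"],head(o)),[((*b,.26,h),5),((*b,.188,h),4)],1)
E
```

```text
w 0 0.19 [ 0.5409 -0.0773]
w 0 0.216 [ 0.5401 -0.0753]
w 28 0.196 [ 0.5522 -0.1034]
w 90 0.196 [ 0.5754 -0.1586]
w 90 0.196 [ 0.5756 -0.1589]
t 0 0.19 [ 0.5382 -0.0801]
t 90 0.196 [ 0.5765 -0.1627]
t 28 0.196 [ 0.55   -0.1074]
[ 0.54027325 -0.07701491 -1.16510884] -66.75581932073185 [-1.3  0.6  0.4 -3.5 -1.7  1.4  0.9 -2.3  0.3 -1.6  2.   3.1 -0.7  3.
  1.3  4.7]
ball [ 0.55132347 -0.10274219] hinge [ 0.5757918  -0.15970973]
0.53 0.27 1.58 0.006 1; 0.53 0.26 1.57 0.005 1; 0.53 0.27 1.58 0.006 1; 0.53 0.26 1.57 0.005 1; 0.53 0.25 1.58 0.006 1; 0 0 1.8 0 1; 0 0 1.8 0 1; 0 0 1.8 0 1
0 0 1.8 0 1
end [0.5513, -0.1028, 0.188, 1.9762]
```

Emit:
carry_out(series="0.5 0.26 1.58 0 1; 0.5 0.26 1.58 0 1; 0.5 0.26 1.58 0.03 1; 0.5 0.26 1.58 0 1; 0.5 0.25 1.58 0 1; 0 0 1 0 0.5", grip_force=25)

```text
clock: 4.75
tcp_pos: [0.5518, -0.1022, 0.2486]
orientation: [-1.726, -2.624, 0.0]
contact_force: [0.4, -0.4, -0.3]
grip_width: 0.0696
```

```bash
python3 - <<'E'
from h import *
o=r.get_obs(); print(o["tcp_pos"].round(4),head(o),o["grip_width"])
p=eyes.grab_frame("wrist"); save(p,"w2")
for q,z in (("handle_hinge",.196),("ball",.196)):
    for l in spotter.mark_of(p,q)[:1]: print(q,np.round(l["uv"],1),round(l["confidence"],2),atz(p,l["uv"],z,o).round(4))
E
```

```text
[ 0.5518 -0.1022  0.2486] 1.9781065414566354 0.06964678895016709
handle_hinge [258.5 276.7] 0.9 [ 0.5767 -0.1576  0.196 ]
ball [259.4 203. ] 0.95 [ 0.5538 -0.1031  0.196 ]
```

View pics/w2.png

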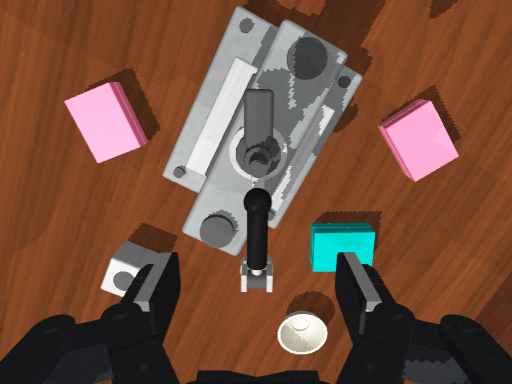

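Emit:
carry_out(series="-0.1 0.15 1.5 0 0.5; 0 0 1.5 0 0.5; 0 0 1.5 0 0.5; 0 0 1.5 0 0.5; 0 0 0 0 0; 0 0 0 0 0; 0 0 0 0 0; 0 0 0 0 0", grip_force=30)

```text
clock: 5.9
tcp_pos: [0.5543, -0.1033, 0.1904]
orientation: [1.728, 2.623, 0.001]
contact_force: [0.4, 0.3, -0.0]
grip_width: 0.0
```

```bash
python3 - <<'E'
from h import *
o=r.get_obs(); print(o["tcp_pos"].round(4),head(o),o["grip_width"],o["contact_force"])
p=eyes.grab_frame("wrist"); save(p,"w3")
E
```

```text
[ 0.5543 -0.1033  0.1904] 1.976761295291968 5.003192704330232e-06 [ 0.42247148  0.27315479 -0.02738328]
```

View pics/w3.png

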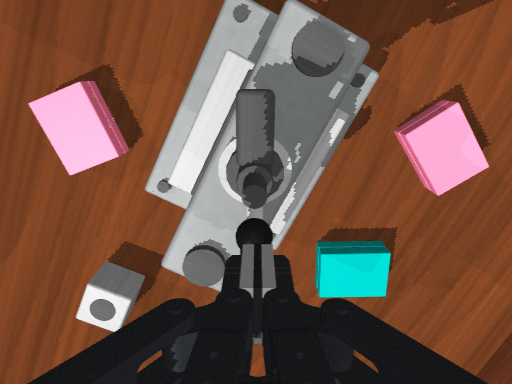

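The width reads zero and the ball sits at (254,232), just ahead of the fingers, so nothing is gripped. I'll check from the other cameras.

```bash
python3 - <<'E'
from h import *
o=r.get_obs(); print(o["joints"].round(3)); print(eyes.grab_frame("wrist")["intrinsics"])
p=eyes.grab_frame("scene"); 
cv2.imwrite("pics/s3z.png",cv2.resize(p["color"][110:210,160:290],None,fx=6,fy=6,interpolation=cv2.INTER_CUBIC))
p=eyes.grab_frame("wrist")
cv2.imwrite("pics/w3z.png",cv2.resize(p["color"][170:320,190:320],None,fx=4,fy=4,interpolation=cv2.INTER_CUBIC))
E
```

```text
[ 0.472  0.348 -0.495  1.811  0.191  1.029  0.308]
[[345.27036485   0.         257.26232032]
 [  0.         345.27036485 191.50545619]
 [  0.           0.           1.        ]]
```

View pics/s3z.png

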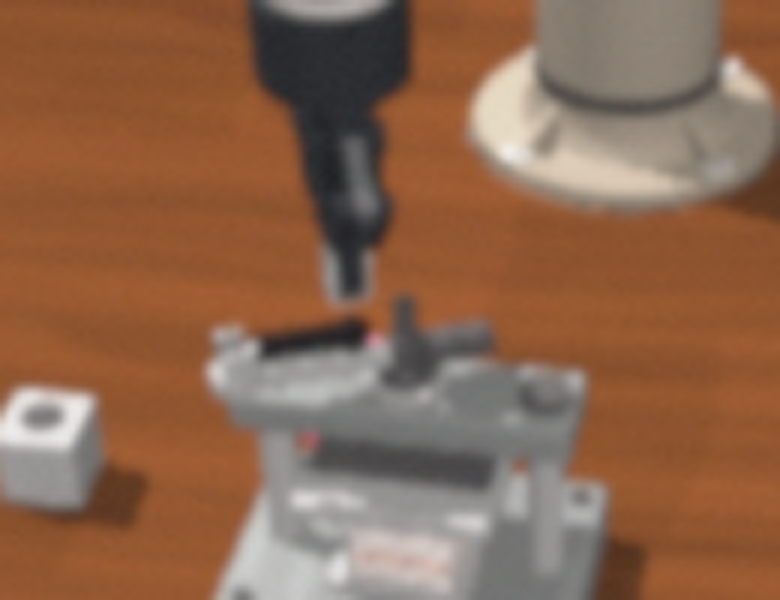

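View pics/w3z.png

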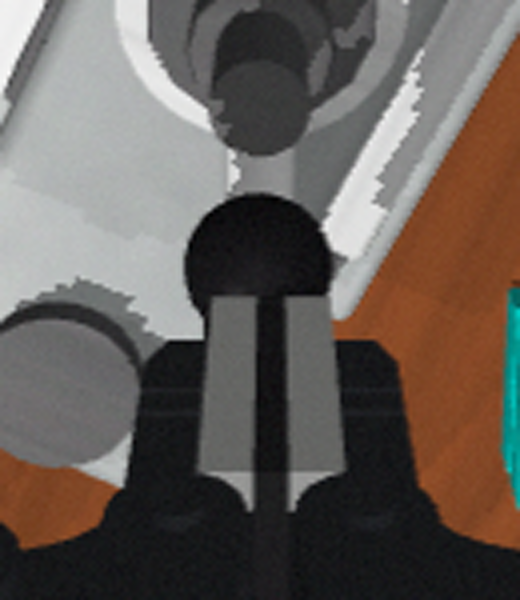

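```bash
python3 - <<'E'
from h import *
o=r.get_obs(); p=eyes.grab_frame("scene"); t=o["tcp_pos"]
def proj(X): 
    q=np.array(p["intrinsics"])@(np.array(p["R"])@X+np.array(p["t"])); return (q[:2]/q[2]).round(1)
for z in (.17,.182,.19,.2,.21,.22): print(z,proj(np.array([t[0],t[1],z])))
print("ball",proj(np.array([.553,-.103,.196])), "obs tip",(218,159.7),"ball",(219,164.7), r.get_obs()["clock"])
E
```

```text
0.17 [218.  171.9]
0.182 [217.8 168.9]
0.19 [217.7 166.8]
0.2 [217.5 164.2]
0.21 [217.3 161.6]
0.22 [217.1 158.9]
ball [217.7 165.1] obs tip (218, 159.7) ball (219, 164.7) 6.15
```

The pads show at about z≈0.205–0.215, above the handle and higher than the stated reach. I'll open again, go lower in steps and check by image.

Emit:
carry_out(series="0 0 -0.5 0 0.45; 0 0 0 0 0.45; 0 0 0 0 0.45; 0.4 0 1 0 0.45; 0 0 0.6 0 0.45")

```text
clock: 6.78
tcp_pos: [0.5517, -0.0991, 0.1778]
orientation: [-1.726, -2.623, 0.001]
contact_force: [-0.5, -0.0, -1.1]
grip_width: 0.0384
```

```bash
python3 - <<'E'
from h import *
o=r.get_obs(); print(o["tcp_pos"].round(4),head(o),o["grip_width"],o["contact_force"])
p=eyes.grab_frame("wrist"); save(p,"w4")
p=eyes.grab_frame("scene"); 
cv2.imwrite("pics/s4z.png",cv2.resize(p["color"][110:210,160:290],None,fx=6,fy=6,interpolation=cv2.INTER_CUBIC))
E
```

```text
[ 0.5517 -0.0991  0.1778] 1.9774802422915208 0.03843545188420978 [-0.45757906 -0.02440538 -1.1464512 ]
```

View pics/w4.png

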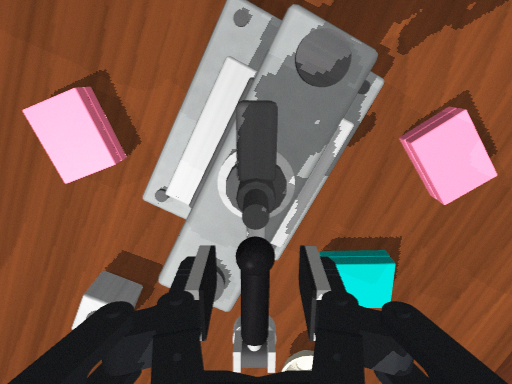

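View pics/s4z.png

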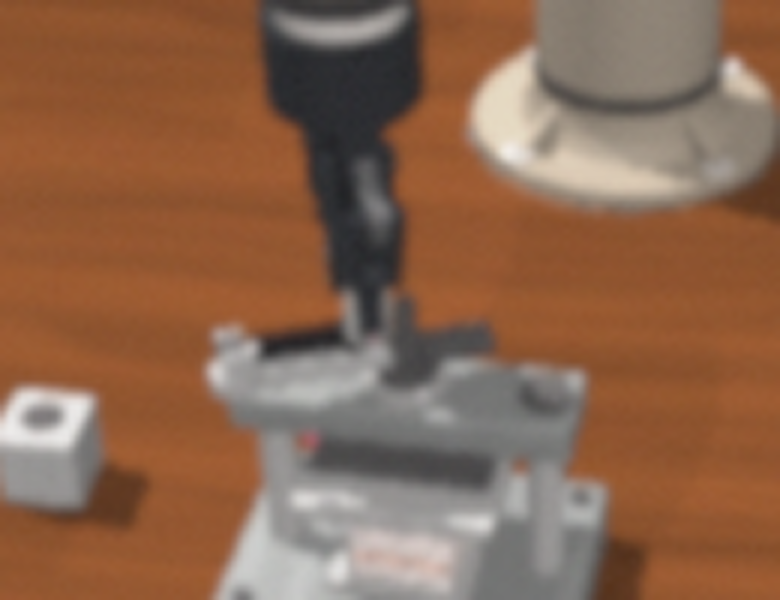

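Pads now straddle the ball at (255,256), with tips at row 247. I'll go slightly lower and 3 mm outward, then close.

Emit:
carry_out(series="-0.3 0 0.6 0 0.45; 0 0 0 0 0.45; 0 0 0 0 0; 0 0 0 0 0; 0 0 0 0 0; 0 0 0 0 0", grip_force=30)

```text
clock: 7.62
tcp_pos: [0.5548, -0.102, 0.1744]
orientation: [1.726, 2.622, 0.002]
contact_force: [-0.6, 0.7, 5.3]
grip_width: 0.0002
```

```bash
python3 - <<'E'
from h import *
o=r.get_obs(); print(o["tcp_pos"].round(4),head(o),o["grip_width"],o["contact_force"])
p=eyes.grab_frame("wrist"); save(p,"w5")
E
```

```text
[ 0.5548 -0.102   0.1744] 1.977026075284932 0.00019692807059800565 [-0.5642699   0.68224515  5.27021854]
```

View pics/w5.png

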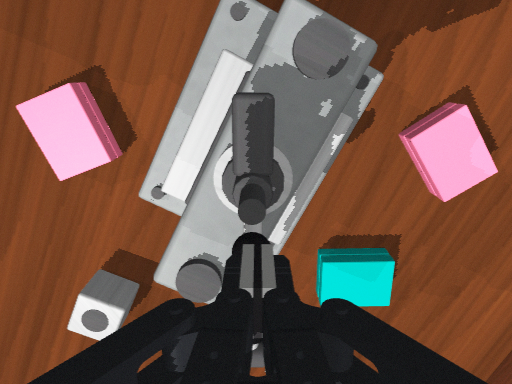

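Force +5 N up with the jaws shut shows the pads slid over the ball's top, so the real tips are higher than reported. I'll open and go about 18 mm lower, checking force.

Emit:
carry_out(series="0 0 -0.8 0 0.5; 0 0 0 0 0.5; 0 0 0 0 0.5; -0.3 0 0.8 0 0.5; 0 0 0.9 0 0.5; 0 0 0.7 0 0.5; 0 0 0 0 0.5")

```text
clock: 8.55
tcp_pos: [0.5541, -0.1049, 0.1559]
orientation: [-1.727, -2.622, 0.001]
contact_force: [-0.3, -0.3, 0.5]
grip_width: 0.0428
```

```bash
python3 - <<'E'
from h import *
o=r.get_obs(); print(o["tcp_pos"].round(4),head(o),o["grip_width"],o["contact_force"])
p=eyes.grab_frame("wrist"); save(p,"w6")
p=eyes.grab_frame("scene"); 
cv2.imwrite("pics/s6z.png",cv2.resize(p["color"][110:210,160:290],None,fx=6,fy=6,interpolation=cv2.INTER_CUBIC))
E
```

```text
[ 0.5541 -0.1049  0.1559] 1.9769895033835359 0.04283623747038935 [-0.27402486 -0.26877567  0.51675267]
```

View pics/w6.png

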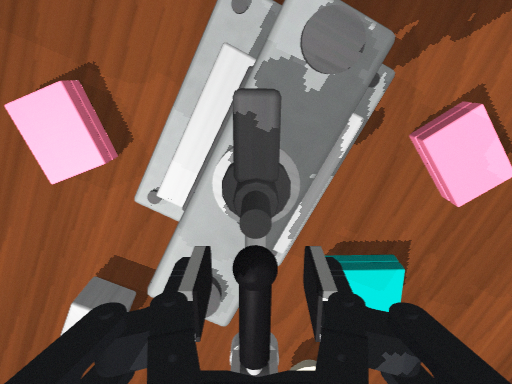

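View pics/s6z.png

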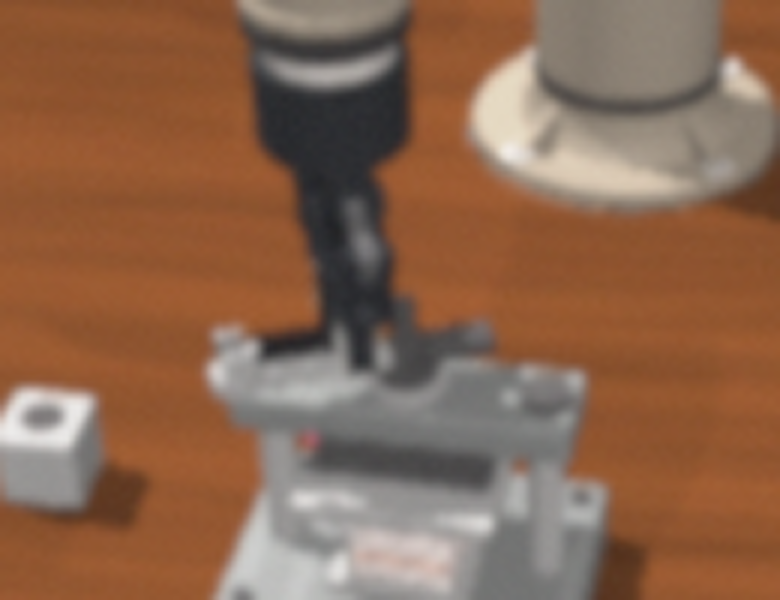

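Now the pads stand beside the ball (255,267), tips lower than it. Close.

Emit:
carry_out(series="0 0 0 0 0; 0 0 0 0 0; 0 0 0 0 0; 0 0 0 0 0", grip_force=30)

```text
clock: 9.15
tcp_pos: [0.554, -0.1054, 0.157]
orientation: [-1.728, -2.623, 0.002]
contact_force: [-5.1, -0.1, 4.9]
grip_width: 0.0175
```

```bash
python3 - <<'E'
from h import *
o=r.get_obs(); print(o["tcp_pos"].round(4),head(o),o["grip_width"],o["contact_force"])
p=eyes.grab_frame("wrist"); save(p,"w7")
E
```

```text
[ 0.554  -0.1054  0.157 ] 1.976444723221662 0.017548975200800957 [-5.14378466 -0.13519514  4.88951368]
```

View pics/w7.png

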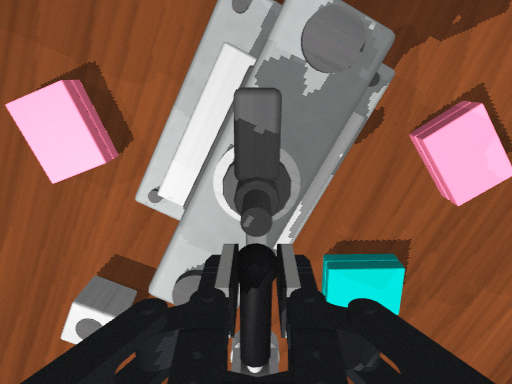

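Emit:
carry_out(series="0 -0.1 0 0 0.4; 0 0 0.4 0 0.4; 0 0 0.4 0 0.4; 0 0 0 0 0; 0 0 0 0 0; 0 0 0 0 0; 0 0 0 0 0", grip_force=30)

```text
clock: 10.07
tcp_pos: [0.5534, -0.1054, 0.1487]
orientation: [-1.728, -2.623, 0.001]
contact_force: [-2.1, -0.4, -0.7]
grip_width: 0.0178
```

```bash
python3 - <<'E'
from h import *
o=r.get_obs(); print(o["tcp_pos"].round(4),head(o),o["grip_width"],o["contact_force"])
p=eyes.grab_frame("wrist"); save(p,"w8")
p=eyes.grab_frame("scene"); 
cv2.imwrite("pics/s8z.png",cv2.resize(p["color"][110:210,160:290],None,fx=6,fy=6,interpolation=cv2.INTER_CUBIC))
E
```

```text
[ 0.5534 -0.1054  0.1487] 1.976779865313769 0.017831273587226235 [-2.09824471 -0.40599873 -0.74189951]
```

View pics/s8z.png

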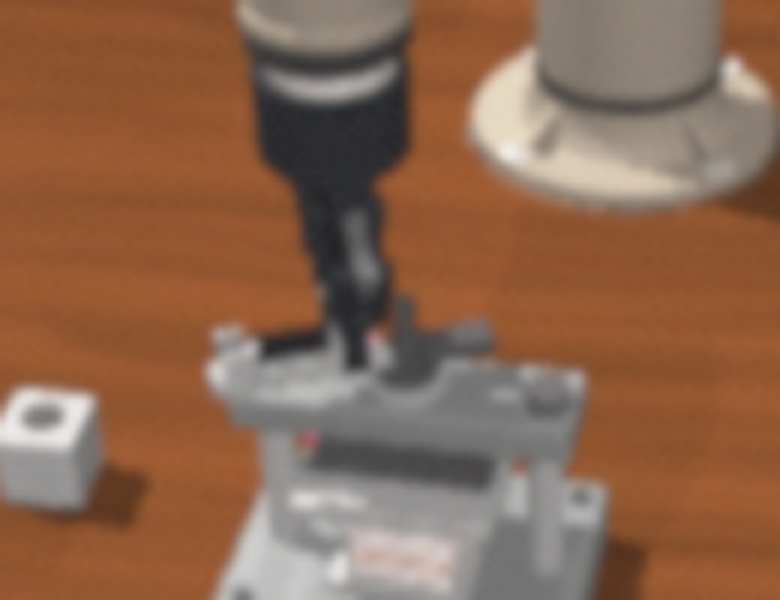

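View pics/w8.png

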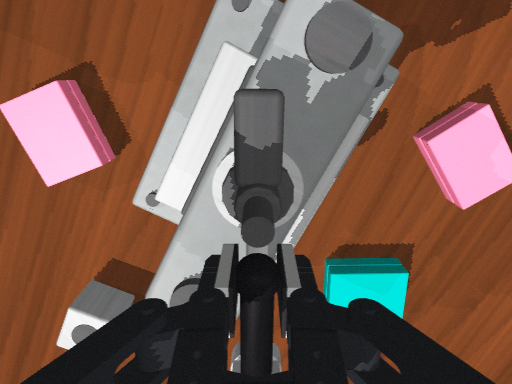

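The ball is gripped: width steady, vertical force about 0. Next I compute the upswing arc rows.

```bash
python3 - <<'E'
import numpy as np
a=np.linspace(0,1.57,13); x=-6.2*(1-np.cos(a)); z=-6.2*np.sin(a); px=pz=0
R=[]
for i in range(1,13):
    dx=round(x[i]-px,2);dz=round(z[i]-pz,2);px+=dx;pz+=dz;R.append(f"{dx:g} 0 {dz:g} 0 0")
print("; ".join(R[:6]));print("; ".join(R[6:]))
E
```

```text
-0.05 0 -0.81 0 0; -0.16 0 -0.79 0 0; -0.26 0 -0.77 0 0; -0.36 0 -0.73 0 0; -0.45 0 -0.67 0 0; -0.53 0 -0.61 0 0
-0.61 0 -0.54 0 0; -0.68 0 -0.45 0 0; -0.72 0 -0.36 0 0; -0.77 0 -0.26 0 0; -0.8 0 -0.16 0 0; -0.81 0 -0.05 0 0
```

Emit:
carry_out(series="-0.05 0 -0.81 0 0; -0.16 0 -0.79 0 0; -0.26 0 -0.77 0 0; -0.36 0 -0.73 0 0; -0.45 0 -0.67 0 0; -0.53 0 -0.61 0 0", grip_force=40)

```text
clock: 10.92
tcp_pos: [0.5608, -0.1225, 0.193]
orientation: [-1.728, -2.623, 0.001]
contact_force: [-1.2, -1.5, -5.4]
grip_width: 0.0176
```

```bash
python3 - <<'E'
from h import *
o=r.get_obs(); print(o["tcp_pos"].round(4),head(o),o["grip_width"],o["contact_force"])
p=eyes.grab_frame("wrist"); save(p,"w9")
p=eyes.grab_frame("scene"); 
cv2.imwrite("pics/s9z.png",cv2.resize(p["color"][110:210,160:290],None,fx=6,fy=6,interpolation=cv2.INTER_CUBIC))
E
```

```text
[ 0.5608 -0.1225  0.193 ] 1.9767537849279342 0.017634228253675933 [-1.22495059 -1.48042533 -5.43046406]
```

View pics/s9z.png

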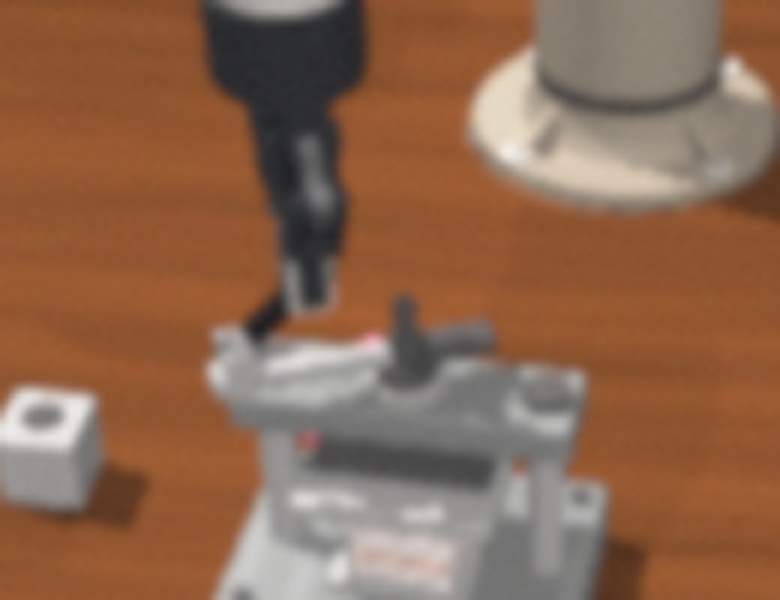

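View pics/w9.png

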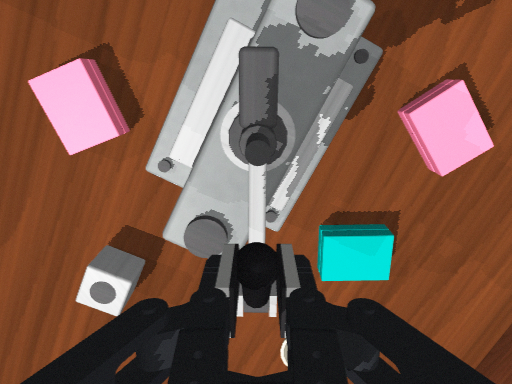

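The handle is rising with the ball held at about (257,262) between the pads. I'll continue the arc.

Emit:
carry_out(series="-0.61 0 -0.54 0 0; -0.68 0 -0.45 0 0; -0.72 0 -0.36 0 0; -0.77 0 -0.26 0 0; -0.8 0 -0.16 0 0; -0.81 0 -0.05 0 0; 0 0 0 0 0; 0 0 0 0 0")

```text
clock: 12.02
tcp_pos: [0.5793, -0.1619, 0.2116]
orientation: [1.726, 2.623, 0.002]
contact_force: [-0.1, 0.5, -0.4]
grip_width: -0.0002
```

```bash
python3 - <<'E'
from h import *
o=r.get_obs(); print(o["tcp_pos"].round(4),head(o),o["grip_width"],o["contact_force"])
p=eyes.grab_frame("wrist"); save(p,"w10")
p=eyes.grab_frame("scene"); 
cv2.imwrite("pics/s10z.png",cv2.resize(p["color"][110:210,160:290],None,fx=6,fy=6,interpolation=cv2.INTER_CUBIC))
E
```

```text
[ 0.5793 -0.1619  0.2116] 1.9773068726091938 -0.00020364897220703491 [-0.13493375  0.49688313 -0.36020017]
```

View pics/s10z.png

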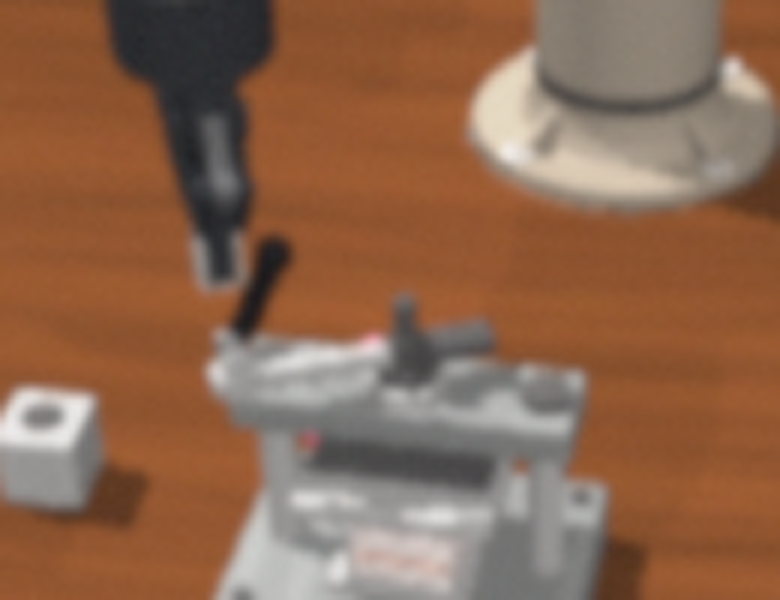

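View pics/w10.png

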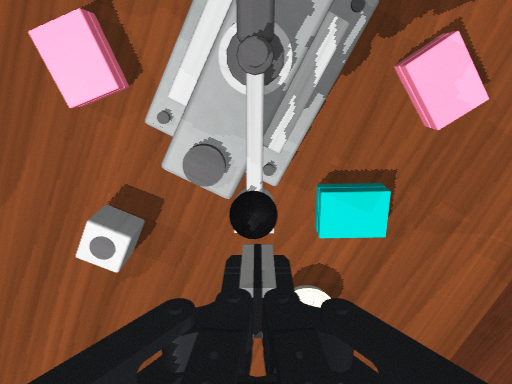

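The ball slipped out at about 60° fold, and it now sits at (253,214) ahead of the pads. I'll measure it accurately to regrip deeper.

```bash
python3 - <<'E'
from h import *
o=r.get_obs()
p=eyes.grab_frame("wrist")
cv2.imwrite("pics/w10z.png",cv2.resize(p["color"][170:300,190:320],None,fx=5,fy=5,interpolation=cv2.INTER_CUBIC))
for l in spotter.mark_of(p,"ball")[:1]+spotter.mark_of(p,"handle_hinge")[:1]: print(l)
g=p["color"].max(axis=2)
m=(g<50).astype(np.uint8)
sub=m[185:242,220:290]; ys,xs=np.nonzero(sub); print(xs.min()+220,xs.max()+220,ys.min()+185,ys.max()+185)
for rr in range(190,242,4): 
    q=np.nonzero(m[rr,215:295])[0]; print(rr,(q.min()+215,q.max()+215,len(q)) if len(q) else None)
E
```

```text
{'uv': [252.7, 216.5], 'confidence': 0.62}
231 277 192 239
190 None
194 (np.int64(243), np.int64(264), 22)
198 (np.int64(238), np.int64(270), 33)
202 (np.int64(235), np.int64(273), 39)
206 (np.int64(232), np.int64(275), 44)
210 (np.int64(231), np.int64(276), 46)
214 (np.int64(231), np.int64(277), 47)
218 (np.int64(231), np.int64(277), 47)
222 (np.int64(232), np.int64(276), 45)
226 (np.int64(233), np.int64(275), 43)
230 (np.int64(236), np.int64(272), 37)
234 (np.int64(239), np.int64(268), 30)
238 (np.int64(247), np.int64(262), 16)
```

View pics/w10z.png

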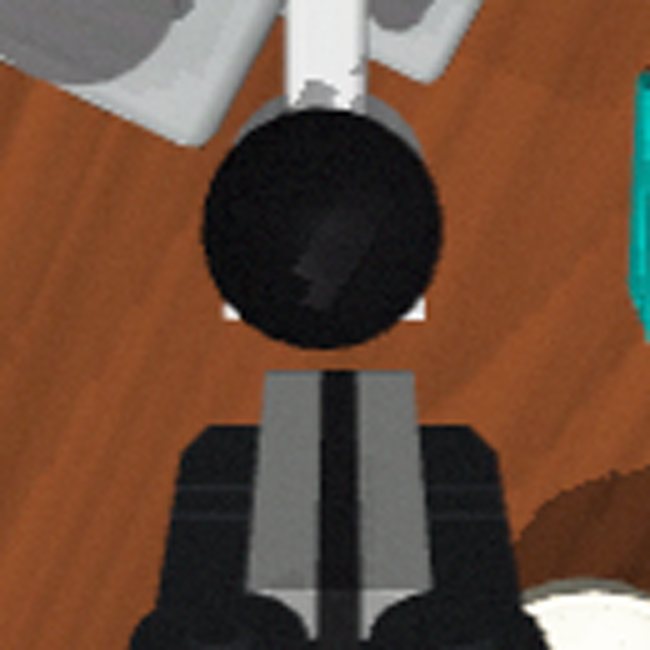

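Emit:
carry_out(series="0 0 0 0 0.5; 0 0 0.7 0 0.5; 0 -0.15 0.7 0 0.5; 0.9 0 0 0 0.5; 0.9 0 0 0 0.5; 0.9 0 0 0 0.5; 0 0 0 0 0.5")

```text
clock: 13.15
tcp_pos: [0.5662, -0.137, 0.1973]
orientation: [1.726, 2.625, 0.0]
contact_force: [-0.2, -0.8, -0.6]
grip_width: 0.0428
```

```bash
python3 - <<'E'
from h import *
o=r.get_obs(); print(o["tcp_pos"].round(4),head(o),o["grip_width"],o["contact_force"])
p=eyes.grab_frame("wrist"); save(p,"w11")
E
```

```text
[ 0.5662 -0.137   0.1973] 1.9784888727373278 0.04278578655731524 [-0.16459228 -0.83827434 -0.56434052]
```

View pics/w11.png

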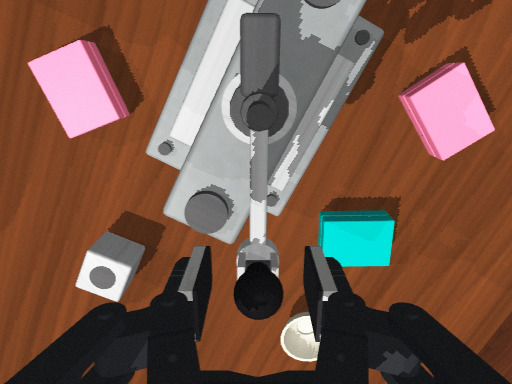

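```bash
python3 - <<'E'
import numpy as np
a=np.linspace(1.06,1.58,11); x=-6.2*(np.cos(a[0])-np.cos(a)); z=-6.2*(np.sin(a)-np.sin(a[0])); px=pz=0
R=[]
for i in range(1,11):
    dx=round(x[i]-px,2);dz=round(z[i]-pz,2);px+=dx;pz+=dz;R.append(f"{dx:g} 0 {dz:g} 0 0")
print("; ".join(R))
E
```

```text
-0.29 0 -0.15 0 0; -0.29 0 -0.14 0 0; -0.3 0 -0.12 0 0; -0.3 0 -0.1 0 0; -0.31 0 -0.09 0 0; -0.32 0 -0.07 0 0; -0.31 0 -0.05 0 0; -0.32 0 -0.04 0 0; -0.33 0 -0.03 0 0; -0.32 0 -0 0 0
```

Emit:
carry_out(series="0 0 0 0 0; 0 0 0 0 0; 0 0 0 0 0; 0 0 0 0 0", grip_force=70)

```text
clock: 13.7
tcp_pos: [0.567, -0.1384, 0.1973]
orientation: [1.728, 2.623, 0.001]
contact_force: [1.7, -0.1, 2.2]
grip_width: 0.0167
```

Emit:
carry_out(series="-0.29 0 -0.15 0 0; -0.29 0 -0.14 0 0; -0.3 0 -0.12 0 0; -0.3 0 -0.1 0 0; -0.31 0 -0.09 0 0")

```text
clock: 14.32
tcp_pos: [0.5713, -0.1495, 0.2017]
orientation: [-1.723, -2.622, -0.002]
contact_force: [1.5, 6.0, -5.4]
grip_width: 0.0166
```

```bash
python3 - <<'E'
from h import *
o=r.get_obs(); print(o["tcp_pos"].round(4),head(o),o["grip_width"],o["contact_force"])
p=eyes.grab_frame("wrist"); save(p,"w12")
E
```

```text
[ 0.5713 -0.1495  0.2017] 1.9785445141800404 0.01664422862685431 [ 1.46874336  6.02700007 -5.36044608]
```

View pics/w12.png

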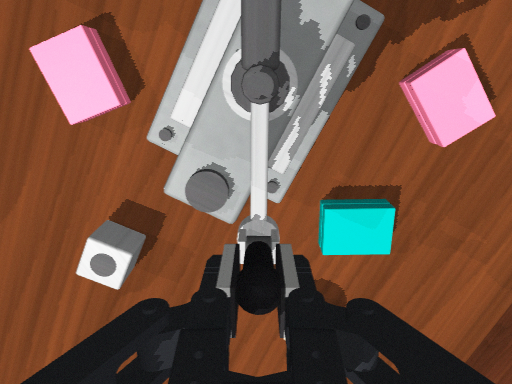

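Emit:
carry_out(series="-0.32 0 -0.07 0 0; -0.31 0 -0.05 0 0; -0.32 0 -0.04 0 0; -0.33 0 -0.03 0 0; -0.32 0 0 0 0; 0 0 0 0 0")

```text
clock: 15.12
tcp_pos: [0.5777, -0.1645, 0.2039]
orientation: [-1.724, -2.622, -0.002]
contact_force: [-0.2, 5.9, -3.3]
grip_width: 0.0169
```

```bash
python3 - <<'E'
from h import *
o=r.get_obs(); print(o["tcp_pos"].round(4),head(o),o["grip_width"],o["contact_force"])
p=eyes.grab_frame("wrist"); save(p,"w13")
p=eyes.grab_frame("scene"); 
cv2.imwrite("pics/s13z.png",cv2.resize(p["color"][110:210,160:290],None,fx=6,fy=6,interpolation=cv2.INTER_CUBIC))
E
```

```text
[ 0.5777 -0.1645  0.2039] 1.9780775685678613 0.016904879702616667 [-0.23916693  5.86164983 -3.26028125]
```

View pics/w13.png

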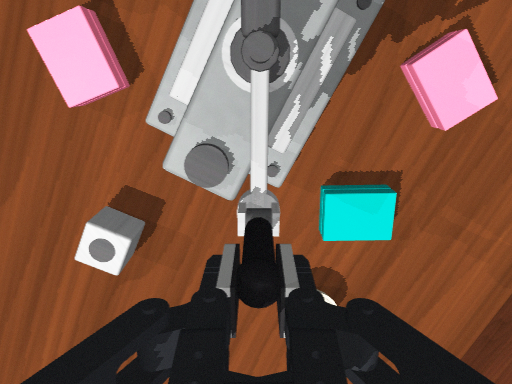

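View pics/s13z.png

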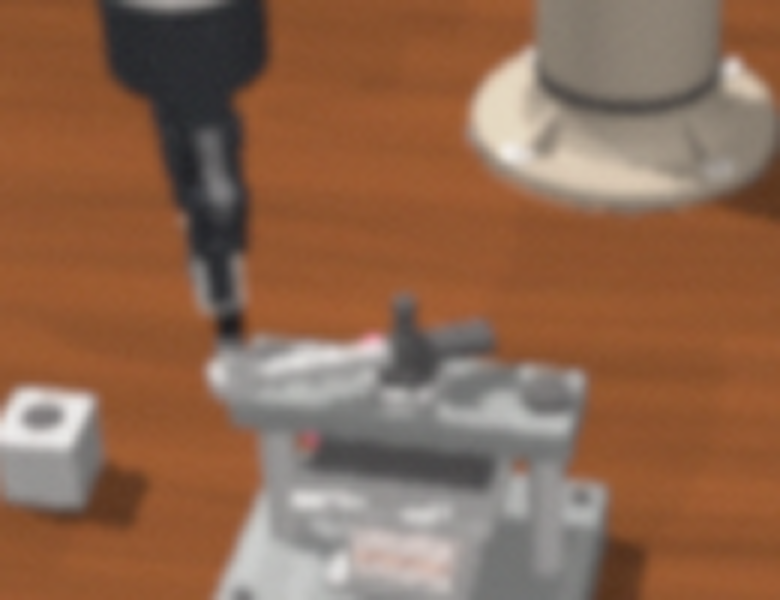

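The handle stands upright, with the ball held at (259,290). Next I compute the crank circle (axis ≈ (0.5407, −0.0785)).

```bash
cat >> h.py <<'E'
AX=np.array([.5407,-.0785]); 
def crank(total,n,R=.091,z=.2039,g=0,ax=None):
    ax=AX if ax is None else ax
    o=r.get_obs(); p=o["tcp_pos"]; h=head(o); th=np.arctan2(p[1]-ax[1],p[0]-ax[0]); R0=np.hypot(*(p[:2]-ax))
    hh=(th+np.pi); hh=h+(hh-h+np.pi)%(2*np.pi)-np.pi
    t=np.array([np.sin(th),-np.cos(th)]); u=np.array([np.cos(th),np.sin(th)]); f=o["contact_force"]
    print("theta",round(th,3),"R",R0.round(4),"head",round(h,3),"z",p[2].round(4),"drag",round(-f[:2]@t,2),"radial",round(f[:2]@u,2),"fz",f[2].round(2),"w",o["grip_width"].round(4),"j7",o["joints"][6].round(3),"clk",o["clock"])
    wps=[]
    for i in range(1,n+1):
        k=i/n; a=th-total*k; RR=R0+(R-R0)*k
        wps.append(((ax[0]+RR*np.cos(a),ax[1]+RR*np.sin(a),p[2]+(z-p[2])*k,h+(hh-h)*k-total*k),1))
    plan((*p,h),wps,g)
E
python3 -c "
from h import *
crank(.8,8)"
```

```text
Traceback (most recent call last):
  File "h.py", line 42, in crank
    print("theta",round(th,3),"R",R0.round(4),"head",round(h,3),"z",p[2].round(4),"drag",round(-f[:2]@t,2),"radial",round(f[:2]@u,2),"fz",f[2].round(2),"w",o["grip_width"].round(4),"j7",o["joints"][6].round(3),"clk",o["clock"])
                                                                                                                                                            ^^^^^^^^^^^^^^^^^^^^^
AttributeError: 'float' object has no attribute 'round'
```

```bash
sed -i 's/o\["grip_width"\].round(4)/round(o["grip_width"],4)/' h.py
python3 -c "
from h import *
crank(.8,8)"
```

```text
theta -1.165 R 0.0936 head 1.978 z 0.204 drag 2.89 radial -4.86 fz -3.16 w 0.0162 j7 0.414 clk 15.225
0.08 -0.93 0 0.1 0; 0.08 -0.93 0 0.1 0; 0.08 -0.92 0 0.101 0; 0.08 -0.93 0 0.1 0; 0.08 -0.91 0.01 0.1 0; 0.08 -0.92 0 0.1 0; 0.08 -0.91 0 0.1 0; 0.08 -0.91 0 0.101 0
end [0.5058, -0.1625, 0.2039, 1.1761]
```

Emit:
carry_out(series="0.08 -0.93 0 0.1 0; 0.08 -0.93 0 0.1 0; 0.08 -0.92 0 0.1 0; 0.08 -0.93 0 0.1 0")

```text
clock: 15.72
tcp_pos: [0.542, -0.1716, 0.204]
orientation: [-2.216, -2.224, -0.002]
contact_force: [5.4, 3.6, -5.6]
grip_width: 0.0164
```

```bash
python3 -c "
from h import *
crank(.8,8)
p=eyes.grab_frame('wrist'); save(p,'w14')
"
```

```text
theta -1.557 R 0.0931 head 1.574 z 0.204 drag 5.49 radial -3.55 fz -5.61 w 0.0164 j7 0.073 clk 15.725
0.06 -0.93 0 0.099 0; 0.07 -0.92 0 0.098 0; 0.06 -0.92 0.01 0.099 0; 0.07 -0.92 0 0.099 0; 0.07 -0.92 0 0.099 0; 0.06 -0.91 0 0.098 0; 0.07 -0.92 0 0.099 0; 0.07 -0.91 0 0.099 0
end [0.4762, -0.1428, 0.2039, 0.7843]
```

View pics/w14.png

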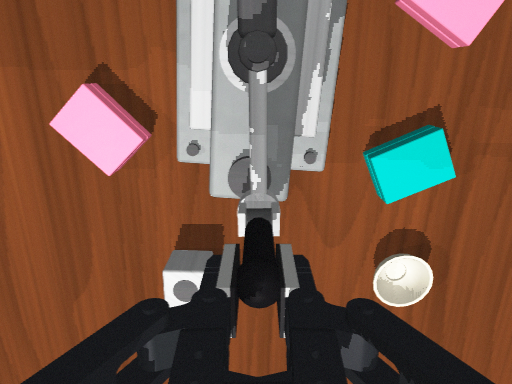

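The crank follows the tool and the drag is 5.5 N, matching free running.

Emit:
carry_out(series="0.06 -0.93 0 0.1 0; 0.07 -0.92 0 0.1 0; 0.06 -0.92 0 0.1 0; 0.07 -0.92 0 0.1 0; 0.07 -0.92 0 0.1 0; 0.06 -0.91 0 0.1 0; 0.07 -0.92 0 0.1 0; 0.07 -0.91 0 0.1 0")

```text
clock: 16.77
tcp_pos: [0.4764, -0.1449, 0.2041]
orientation: [2.909, 1.184, 0.0]
contact_force: [6.6, -2.5, -8.5]
grip_width: 0.0165
```

```bash
python3 -c "
from h import *
crank(.3,3)
"
```

```text
theta -2.34 R 0.0924 head 0.773 z 0.2041 drag 6.51 radial -2.79 fz -8.48 w 0.0165 j7 -0.695 clk 16.775
0.07 -0.92 0.01 0.091 0; 0.07 -0.91 0 0.09 0; 0.09 -0.91 0.01 0.091 0
end [0.4609, -0.1222, 0.2039, 0.5012]
```

Emit:
carry_out(series="0.07 -0.92 0.05 0.09 0; 0.07 -0.91 0.05 0.09 0; 0.09 -0.91 0.05 0.09 0")

```text
clock: 17.15
tcp_pos: [0.4619, -0.1233, 0.2039]
orientation: [3.04, 0.781, 0.003]
contact_force: [3.4, -3.3, -1.3]
grip_width: 0.0165
```

```bash
python3 -c "
from h import *
crank(.3,3,z=.2025)
"
```

```text
theta -2.625 R 0.0907 head 0.503 z 0.2039 drag 4.53 radial -1.35 fz -1.26 w 0.0165 j7 -0.993 clk 17.15
0.02 -0.91 0.05 0.095 0; 0.03 -0.9 0.04 0.096 0; 0.03 -0.91 0.05 0.095 0
end [0.4519, -0.0981, 0.2025, 0.2168]
```

Emit:
carry_out(series="0.02 -0.91 0 0.1 0; 0.03 -0.9 0 0.1 0; 0.03 -0.91 0 0.1 0")

```text
clock: 17.52
tcp_pos: [0.452, -0.0983, 0.2039]
orientation: [3.123, 0.317, 0.004]
contact_force: [5.5, -4.5, -2.6]
grip_width: 0.0163
```

```bash
python3 -c "
from h import *
crank(.2,2,z=.2035)
"
```

```text
theta -2.921 R 0.0909 head 0.202 z 0.2039 drag 5.56 radial -4.44 fz -2.58 w 0.0163 j7 -1.336 clk 17.525
0.02 -0.91 0.02 0.091 0; 0.03 -0.91 0.02 0.091 0
end [0.4497, -0.0803, 0.2035, 0.0203]
```

Emit:
carry_out(series="0.03 -0.91 0 0.1 0; 0.04 -0.91 0 0.1 0; 0.04 -0.91 0 0.1 0")

```text
clock: 17.9
tcp_pos: [0.4498, -0.0717, 0.2038]
orientation: [3.135, -0.154, 0.003]
contact_force: [3.0, -5.6, -0.6]
grip_width: 0.0168
```

```bash
python3 -c "
from h import *
crank(.3,3,z=.2035)
"
```

```text
theta 3.067 R 0.0911 head -0.098 z 0.2038 drag 5.35 radial -3.45 fz -0.6 w 0.0168 j7 -1.692 clk 17.9
0.03 -0.91 0.01 0.092 0; 0.03 -0.91 0.01 0.093 0; 0.04 -0.91 0.01 0.092 0
end [0.456, -0.0451, 0.2035, -0.3751]
```

Emit:
carry_out(series="0.04 -0.91 0 0.1 0; 0.04 -0.91 0 0.1 0; 0.04 -0.91 0 0.1 0")

```text
clock: 18.27
tcp_pos: [0.4556, -0.0455, 0.2038]
orientation: [3.076, -0.621, 0.002]
contact_force: [0.6, -6.3, 1.0]
grip_width: 0.0165
```

```bash
python3 -c "
from h import *
crank(.3,3,z=.2035)
"
```

```text
theta 2.771 R 0.0912 head -0.398 z 0.2038 drag 5.66 radial -2.82 fz 0.97 w 0.0165 j7 -2.051 clk 18.275
0.03 -0.91 0.01 0.091 0; 0.03 -0.91 0.01 0.09 0; 0.05 -0.91 0.01 0.091 0
end [0.4694, -0.022, 0.2035, -0.6703]
```

Emit:
carry_out(series="0.04 -0.91 0 0.09 0; 0.04 -0.91 0 0.09 0; 0.05 -0.91 0 0.09 0")

```text
clock: 18.65
tcp_pos: [0.469, -0.0222, 0.2037]
orientation: [2.964, -1.029, 0.001]
contact_force: [-1.6, -5.9, 3.4]
grip_width: 0.0163
```

```bash
python3 -c "
from h import *
crank(.3,3,z=.2035)
"
```

```text
theta 2.475 R 0.0911 head -0.668 z 0.2037 drag 5.62 radial -2.4 fz 3.43 w 0.0163 j7 -2.375 clk 18.65
0.05 -0.91 0.01 0.099 0; 0.05 -0.91 0.01 0.1 0; 0.05 -0.91 0 0.099 0
end [0.489, -0.0036, 0.2035, -0.9661]
```

Emit:
carry_out(series="0.05 -0.91 -0.03 0.1 0; 0.05 -0.91 -0.03 0.1 0; 0.05 -0.91 0 0.1 0")

```text
clock: 19.02
tcp_pos: [0.4881, -0.0036, 0.2038]
orientation: [2.776, -1.46, -0.001]
contact_force: [-2.2, -4.6, 1.9]
grip_width: 0.0163
```

```bash
python3 -c "
from h import *
crank(.3,3,z=.204)
"
```

```text
theta 2.184 R 0.0915 head -0.968 z 0.2038 drag 4.46 radial -2.49 fz 1.91 w 0.0163 j7 -2.714 clk 19.025
0.05 -0.91 -0.01 0.097 0; 0.06 -0.91 -0.01 0.096 0; 0.06 -0.91 0 0.097 0
end [0.5127, 0.0081, 0.204, -1.2583]
```

Emit:
carry_out(series="0 0 0 -0.18 0; 0 0 0 -0.18 0; 0 0 0 -0.18 0; 0 0 0 -0.18 0; 0 0 0 -0.18 0; 0 0 0 -0.18 0; 0 0 0 -0.18 0; 0 0 0 -0.18 0", grip_force=45)

```text
clock: 20.02
tcp_pos: [0.4882, -0.0039, 0.2038]
orientation: [3.048, 0.747, -0.005]
contact_force: [-2.1, -5.9, 1.8]
grip_width: 0.0167
```

Emit:
carry_out(series="0 0 0 -0.18 0; 0 0 0 -0.18 0; 0 0 0 -0.18 0; 0 0 0 -0.18 0; 0 0 0 -0.18 0; 0 0 0 -0.18 0; 0 0 0 -0.18 0; 0 0 0 -0.18 0")

```text
clock: 21.02
tcp_pos: [0.4893, -0.0017, 0.2037]
orientation: [1.799, 2.575, -0.001]
contact_force: [2.1, 1.1, -3.6]
grip_width: 0.0167
```

```bash
sed -i 's/,ax=None):/,ax=None,off=0.0):/; s/hh=(th+np.pi);/hh=(th+off);/' h.py; python3 -c "
from h import *
crank(.3,3,z=.204)
p=eyes.grab_frame('wrist'); save(p,'w15')
"
```

```text
theta 2.161 R 0.0925 head 1.922 z 0.2037 drag -2.31 radial -0.27 fz -3.57 w 0.0167 j7 0.087 clk 21.025
0.13 0.91 -0.01 0.02 0; 0.05 0.92 -0.01 0.021 0; -0.02 0.91 -0.01 0.02 0
end [0.5146, 0.0087, 0.204, 1.8612]
```

View pics/w15.png

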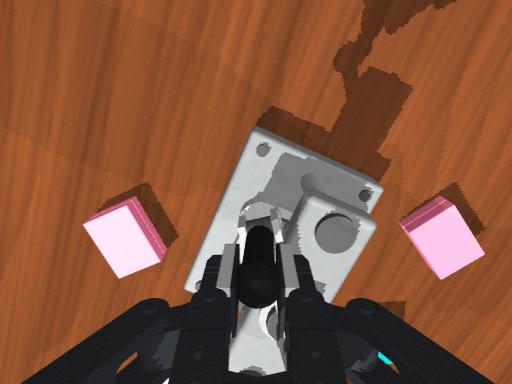

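Emit:
carry_out(series="0.13 0.91 0 0.02 0; 0.05 0.92 0 0.02 0; -0.02 0.91 0 0.02 0", grip_force=70)

```text
clock: 21.45
tcp_pos: [0.5129, 0.0099, 0.2035]
orientation: [-1.887, -2.508, 0.005]
contact_force: [-6.6, 1.1, 3.4]
grip_width: 0.0165
```

```bash
python3 -c "
from h import *
crank(.3,3,z=.2035)
"
```

```text
theta 1.875 R 0.0927 head 1.851 z 0.2035 drag 5.95 radial 2.99 fz 3.43 w 0.0165 j7 -0.02 clk 21.45
-0.08 0.92 0 0.092 0; -0.09 0.92 0 0.092 0; -0.09 0.91 0 0.092 0
end [0.5403, 0.0125, 0.2035, 1.5754]
```

Emit:
carry_out(series="-0.08 0.92 0 0.09 0; -0.09 0.92 0 0.09 0; -0.09 0.91 0 0.09 0")

```text
clock: 21.82
tcp_pos: [0.5405, 0.0139, 0.2036]
orientation: [-2.209, -2.229, 0.004]
contact_force: [-4.9, 3.2, 3.0]
grip_width: 0.0165
```

```bash
python3 -c "
from h import *
crank(.3,3,z=.2035)
"
```

```text
theta 1.573 R 0.0924 head 1.58 z 0.2036 drag 4.91 radial 3.26 fz 3.02 w 0.0165 j7 -0.294 clk 21.825
-0.1 0.92 0 0.102 0; -0.1 0.91 0.01 0.103 0; -0.09 0.91 0 0.102 0
end [0.5674, 0.0085, 0.2035, 1.2731]
```

Emit:
carry_out(series="-0.1 0.92 0 0.1 0; -0.1 0.91 0 0.1 0; -0.09 0.91 0 0.1 0")

```text
clock: 22.2
tcp_pos: [0.5672, 0.0099, 0.2037]
orientation: [-2.516, -1.875, 0.004]
contact_force: [-6.4, 6.5, 3.2]
grip_width: 0.0166
```

```bash
python3 -c "
from h import *
crank(.3,3,z=.2035)
"
```

```text
theta 1.279 R 0.0923 head 1.281 z 0.2037 drag 8.04 radial 4.42 fz 3.21 w 0.0166 j7 -0.572 clk 22.2
-0.09 0.92 0.01 0.101 0; -0.09 0.91 0 0.1 0; -0.09 0.91 0.01 0.101 0
end [0.5915, -0.003, 0.2035, 0.9788]
```

Drag has jumped to 8.0 N, which is likely contact. I'll use small steps from here.

Emit:
carry_out(series="-0.09 0.92 0 0.1 0")

```text
clock: 22.32
tcp_pos: [0.5758, 0.0069, 0.2037]
orientation: [-2.606, -1.747, 0.004]
contact_force: [-6.4, 7.3, 2.6]
grip_width: 0.0165
```

```bash
python3 -c "
from h import *
crank(.1,2,z=.2035)
"
```

```text
theta 1.181 R 0.0923 head 1.181 z 0.2037 drag 8.73 radial 4.31 fz 2.59 w 0.0165 j7 -0.66 clk 22.325
-0.08 0.46 0.01 0.05 0; -0.08 0.45 0.01 0.05 0
end [0.5835, 0.0018, 0.2035, 1.0812]
```

Emit:
carry_out(series="-0.06 0.6 0 0.06 0")

```text
clock: 22.45
tcp_pos: [0.5812, 0.0044, 0.2037]
orientation: [-2.656, -1.669, 0.004]
contact_force: [-6.2, 6.9, 3.3]
grip_width: 0.0164
```

```bash
python3 -c "
from h import *
crank(.1,2,z=.2035)
"
```

```text
theta 1.116 R 0.0923 head 1.122 z 0.2037 drag 8.56 radial 3.45 fz 3.35 w 0.0164 j7 -0.711 clk 22.45
-0.08 0.46 0.01 0.053 0; -0.08 0.45 0.01 0.053 0
end [0.5886, -0.0011, 0.2035, 1.0162]
```

Emit:
carry_out(series="-0.07 0.7 0 0.07 0")

```text
clock: 22.58
tcp_pos: [0.587, 0.0013, 0.2037]
orientation: [-2.712, -1.576, 0.004]
contact_force: [-6.5, 8.0, 3.4]
grip_width: 0.0163
```

```bash
python3 -c "
from h import *
crank(.1,2,z=.2035)
p=eyes.grab_frame('wrist'); save(p,'w16')
p=eyes.grab_frame('scene'); save(p,'s16')
cv2.imwrite('pics/s16z.png',cv2.resize(p['color'][130:230,170:300],None,fx=6,fy=6,interpolation=cv2.INTER_CUBIC))
"
```

```text
theta 1.045 R 0.0923 head 1.053 z 0.2037 drag 9.6 radial 3.67 fz 3.43 w 0.0163 j7 -0.77 clk 22.575
-0.08 0.46 0.01 0.054 0; -0.08 0.45 0.01 0.054 0
end [0.594, -0.0047, 0.2035, 0.9449]
```

View pics/w16.png

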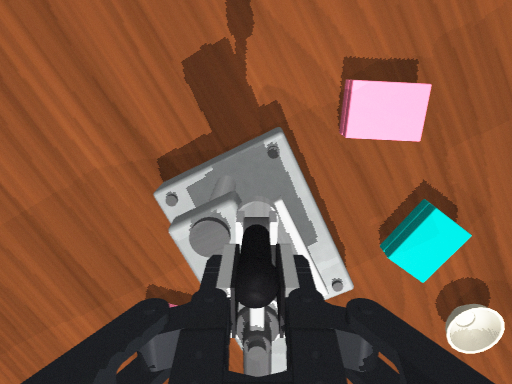

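View pics/s16z.png

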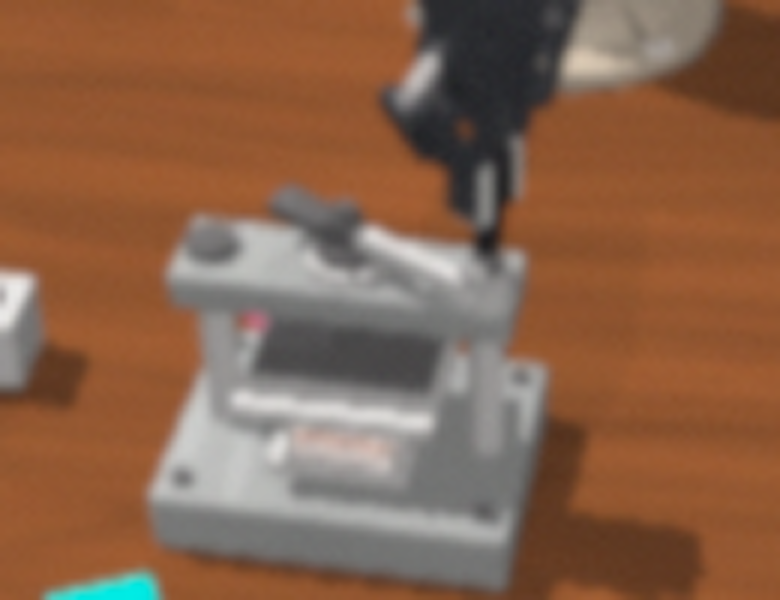

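Drag is 9.6 N, about 4.1 N over free running (≈95 N of load), and the scene shows the platen sitting on the mould. I stop cranking here and compute the fold-down arc.

```bash
python3 - <<'E'
import numpy as np
a=np.linspace(1.6,0,17); x=-6.2*(np.cos(a)-np.cos(a[0])); z=6.2*(np.sin(a[0])-np.sin(a)); px=pz=0
R=[]
for i in range(1,17):
    dx=round(x[i]-px,2);dz=round(z[i]-pz,2);px+=dx;pz+=dz;R.append(f"{dx:g} 0 {dz:g} 0 0")
print("; ".join(R[:8]));print("; ".join(R[8:]))
E
```

```text
-0.62 0 0.01 0 0; -0.61 0 0.08 0 0; -0.61 0 0.13 0 0; -0.59 0 0.2 0 0; -0.56 0 0.25 0 0; -0.54 0 0.31 0 0; -0.51 0 0.36 0 0; -0.46 0 0.41 0 0
-0.42 0 0.45 0 0; -0.38 0 0.5 0 0; -0.32 0 0.52 0 0; -0.27 0 0.56 0 0; -0.21 0 0.59 0 0; -0.16 0 0.6 0 0; -0.09 0 0.61 0 0; -0.03 0 0.62 0 0
```

Emit:
carry_out(series="0 -0.08 0 0 0; 0 0 0 0 0", grip_force=45)

```text
clock: 22.92
tcp_pos: [0.5875, 0.0007, 0.2038]
orientation: [-2.713, -1.579, 0.001]
contact_force: [-2.0, 5.8, 0.6]
grip_width: 0.0166
```

```bash
python3 -c "
from h import *
crank(.1,2,z=.2035)
"
```

```text
theta 1.037 R 0.092 head 1.054 z 0.2038 drag 4.65 radial 4.01 fz 0.57 w 0.0166 j7 -0.768 clk 22.925
-0.07 0.46 0.01 0.059 0; -0.07 0.45 0.02 0.058 0
end [0.5946, -0.0052, 0.2035, 0.9373]
```

Emit:
carry_out(series="-0.62 0 0.01 0.015 0; -0.61 0 0.08 0 0; -0.61 0 0.13 0 0; -0.59 0 0.2 0 0; -0.56 0 0.25 0 0; -0.54 0 0.31 0 0")

```text
clock: 23.68
tcp_pos: [0.5708, -0.0288, 0.1946]
orientation: [-2.724, -1.56, -0.003]
contact_force: [-0.4, 8.3, 0.5]
grip_width: 0.017
```

```bash
python3 -c "
from h import *
crank(.1,1,z=.2035)
p=eyes.grab_frame('wrist'); save(p,'w17')
p=eyes.grab_frame('scene');
cv2.imwrite('pics/s17z.png',cv2.resize(p['color'][110:210,170:300],None,fx=6,fy=6,interpolation=cv2.INTER_CUBIC))
"
```

```text
theta 1.026 R 0.0581 head 1.04 z 0.1946 drag 4.65 radial 6.93 fz 0.46 w 0.017 j7 -0.727 clk 23.675
3.24 0.95 -0.89 0.114 0
end [0.5954, -0.0057, 0.2035, 0.926]
```

View pics/w17.png

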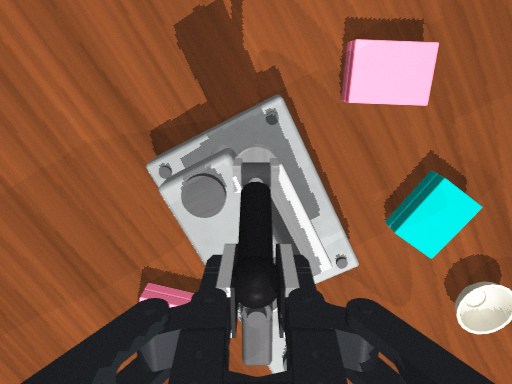

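View pics/s17z.png

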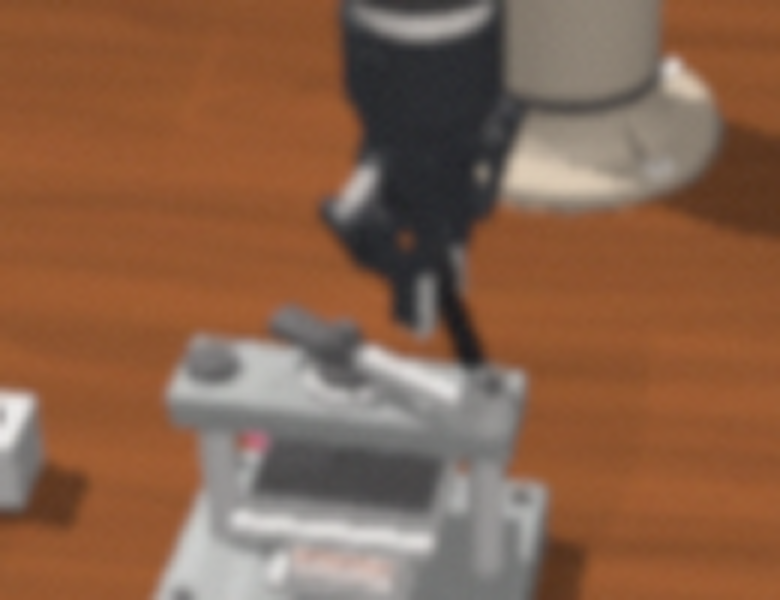

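Emit:
carry_out(series="-0.51 0 0.36 0 0; -0.46 0 0.41 0 0; -0.42 0 0.45 0 0; -0.38 0 0.5 0 0; -0.32 0 0.52 0 0")

```text
clock: 24.4
tcp_pos: [0.5609, -0.0455, 0.172]
orientation: [-2.723, -1.56, -0.006]
contact_force: [2.6, 12.5, -2.0]
grip_width: 0.0165
```

```bash
python3 -c "
from h import *
crank(.1,1,z=.2035)
p=eyes.grab_frame('wrist'); save(p,'w18')
p=eyes.grab_frame('scene');
cv2.imwrite('pics/s18z.png',cv2.resize(p['color'][110:210,170:300],None,fx=6,fy=6,interpolation=cv2.INTER_CUBIC))
"
```

```text
theta 1.02 R 0.0387 head 1.041 z 0.172 drag 4.34 radial 11.95 fz -2.02 w 0.0165 j7 -0.702 clk 24.4
5.17 1.01 -3.15 0.12 0
end [0.5958, -0.006, 0.2035, 0.9209]
```

View pics/w18.png

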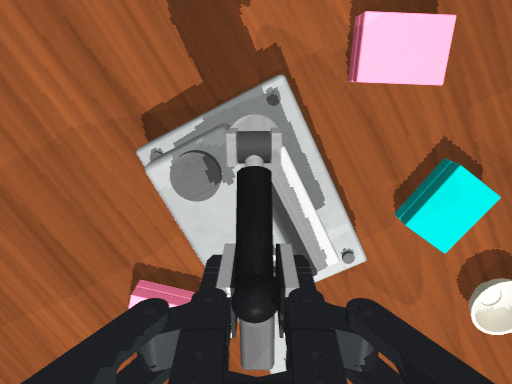

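View pics/s18z.png

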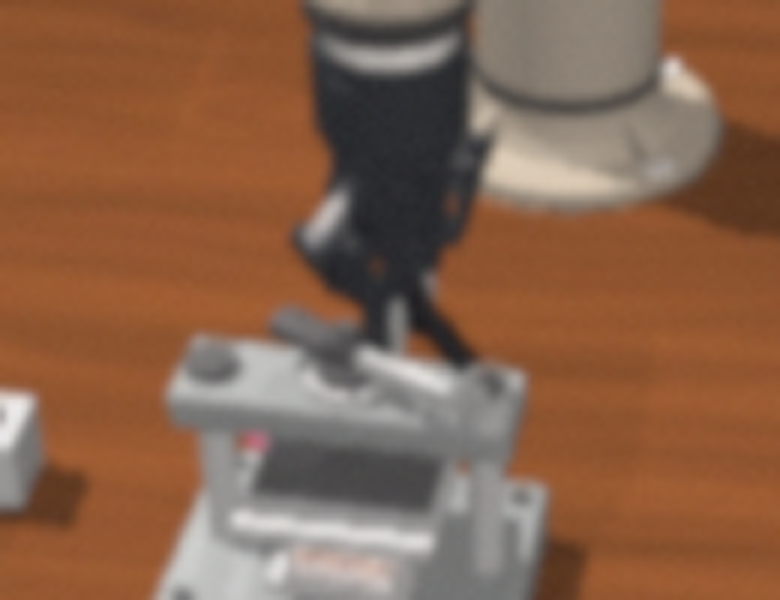

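The fold angle is now about 0.5, but the ball has started pulling the tool outward (12 N). I'll release, rise, shut the fingers and press the handle down from above.

Emit:
carry_out(series="0.15 0 0 0 0.5; 0 0 0 0 0.5; 0 0 0 0 0.5; 0 0 -2 0 0.5; 0 0 -3 0 0.5; 0 0 -1.5 0 0; 0 0 0 0 0; 0 0 0 0 0")

```text
clock: 25.5
tcp_pos: [0.5599, -0.0495, 0.2356]
orientation: [-2.725, -1.563, 0.002]
contact_force: [-0.2, 0.7, -0.8]
grip_width: -0.0001
```

```bash
python3 -c "
from h import *
crank(.1,1,z=.2035)
o=r.get_obs();p=eyes.grab_frame('wrist'); save(p,'w19')
for q in ('ball','handle_hinge','screw_axis','crank_arm'): 
  for l in spotter.mark_of(p,q)[:1]: print(q,l)
p=eyes.grab_frame('scene');
cv2.imwrite('pics/s19z.png',cv2.resize(p['color'][110:210,170:300],None,fx=6,fy=6,interpolation=cv2.INTER_CUBIC))
"
```

```text
theta 0.985 R 0.0348 head 1.041 z 0.2356 drag 0.57 radial 0.45 fz -0.8 w -0.0001 j7 -0.669 clk 25.5
5.52 1.22 3.21 0.156 0
end [0.5983, -0.008, 0.2035, 0.8854]
ball {'uv': [254.7, 220.0], 'confidence': 0.79}
handle_hinge {'uv': [251.9, 121.9], 'confidence': 0.98}
screw_axis {'uv': [255.8, 249.9], 'confidence': 0.77}
```

View pics/w19.png

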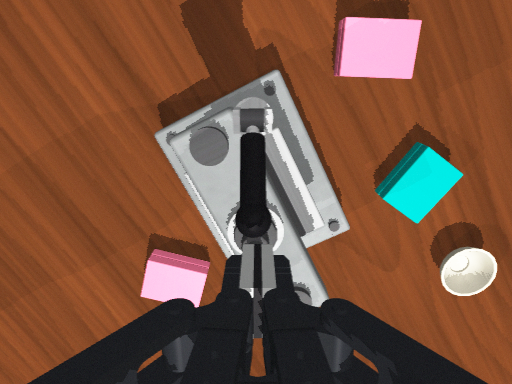

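View pics/s19z.png

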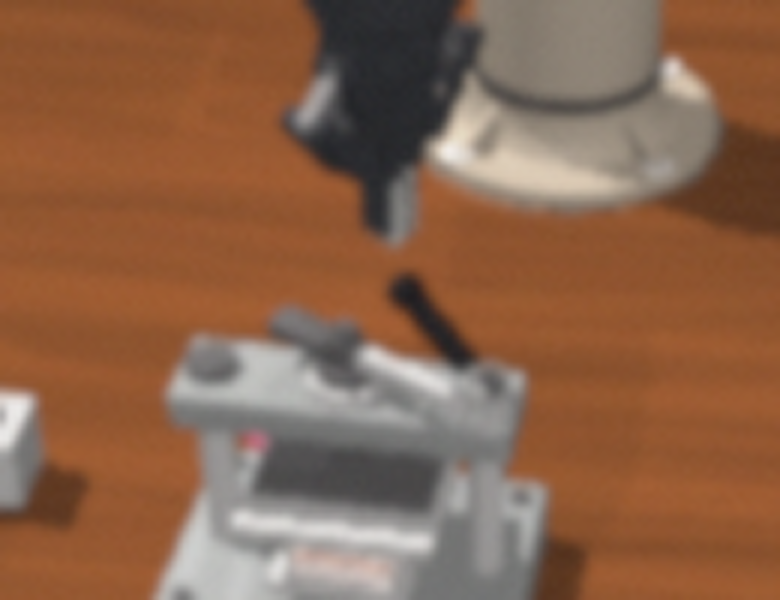

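Emit:
carry_out(series="0.5 -0.1 1 0 0; 0 0 1.2 0 0; 0 0 1 0 0; 0 0 0.8 0 0; 0 0 0.7 0 0; 0 0 0.7 0 0")

```text
clock: 26.55
tcp_pos: [0.5624, -0.044, 0.1822]
orientation: [-2.724, -1.564, -0.001]
contact_force: [0.0, -0.3, 1.9]
grip_width: 0.0001
```

```bash
python3 -c "
from h import *
crank(.1,1,z=.2035)
o=r.get_obs();p=eyes.grab_frame('wrist'); save(p,'w20')
p=eyes.grab_frame('scene');
cv2.imwrite('pics/s20z.png',cv2.resize(p['color'][110:210,170:300],None,fx=6,fy=6,interpolation=cv2.INTER_CUBIC))
"
```

```text
theta 1.009 R 0.0408 head 1.042 z 0.1822 drag -0.17 radial -0.27 fz 1.91 w 0.0001 j7 -0.704 clk 26.55
4.94 1.07 -2.13 0.133 0
end [0.5966, -0.0067, 0.2035, 0.9091]
```

View pics/w20.png

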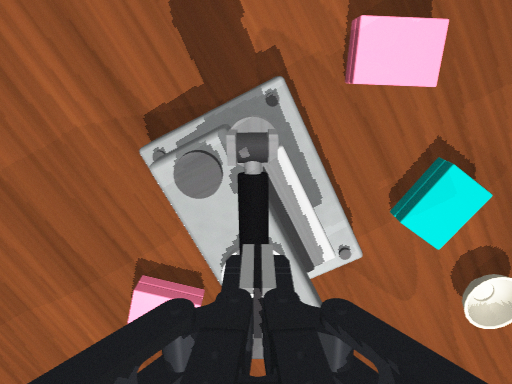

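View pics/s20z.png

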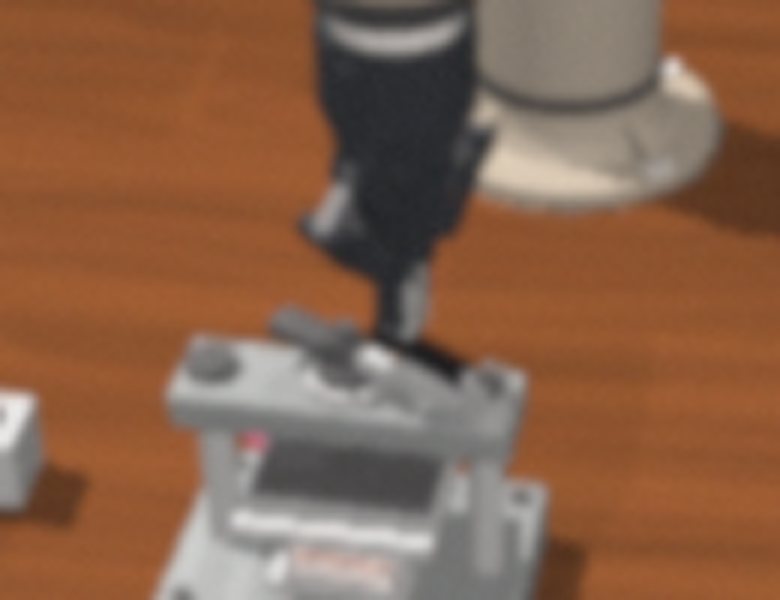

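Pressing works (1.9 N, matching the hinge friction). I'll continue gently downward.

Emit:
carry_out(series="0 0 0.4 0 0; 0 0 0.3 0 0; 0 0 0.3 0 0; 0 0 0.2 0 0")

```text
clock: 27.15
tcp_pos: [0.5636, -0.0451, 0.1723]
orientation: [2.723, 1.562, 0.003]
contact_force: [-2.4, -2.6, 16.3]
grip_width: 0.0002
```

The force rose to 16 N, so it has reached the stop. I'll lift off and check.

Emit:
carry_out(series="0 0 -0.5 0 0; 0 0 -2 0 0; 0 0 -4 0 0; -2 0 -4 0 0; -3 0 -3 0 0; -3 0 0 0 0; 0 0 0 0 0")

```text
clock: 28.02
tcp_pos: [0.5209, -0.116, 0.3057]
orientation: [2.728, 1.557, -0.001]
contact_force: [0.0, -0.5, -0.4]
grip_width: 0.0001
```

```bash
python3 -c "
from h import *
o=r.get_obs();print(o['tcp_pos'],o['contact_force'],o['clock']);p=eyes.grab_frame('wrist'); save(p,'w21')
for q,z in (('ball',.196),('handle_hinge',.196),('screw_axis',.19),('crank_arm',.185)): 
  for l in spotter.mark_of(p,q)[:1]: print(q,l['uv'],l['confidence'],atz(p,l['uv'],z,o).round(4))
p=eyes.grab_frame('scene');save(p,'s21')
cv2.imwrite('pics/s21z.png',cv2.resize(p['color'][130:230,170:300],None,fx=6,fy=6,interpolation=cv2.INTER_CUBIC))
"
```

```text
[ 0.52087086 -0.11599781  0.30573704] [ 0.0475314  -0.46825301 -0.42408876] 28.025
handle_hinge [253.5, 0.0] 0.6 [0.5864 0.001  0.196 ]
screw_axis [259.1, 123.4] 0.84 [ 0.5445 -0.0782  0.19  ]
crank_arm [251.6, 66.4] 0.68 [ 0.5619 -0.0369  0.185 ]
```

View pics/w21.png

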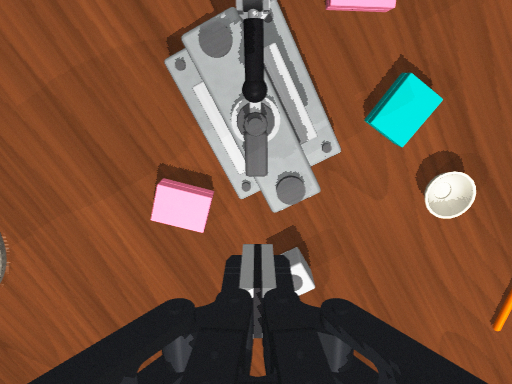

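View pics/s21z.png

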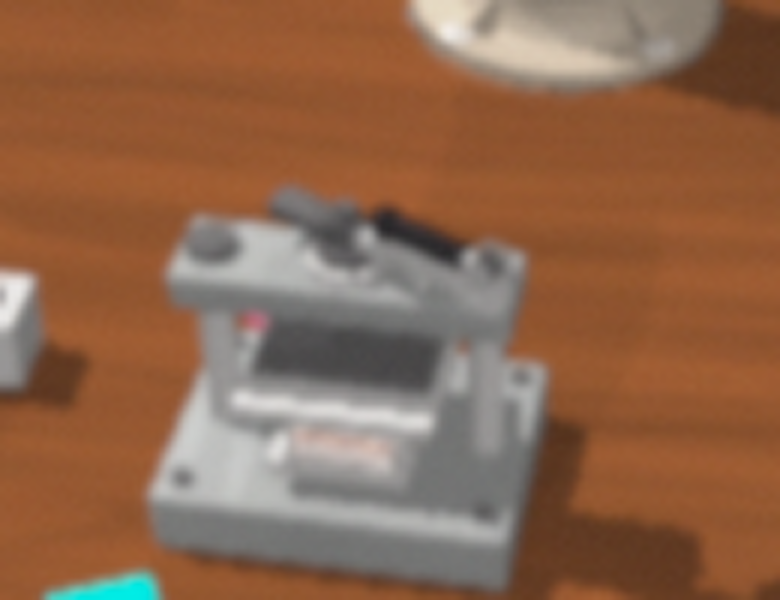

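View pics/s21.png

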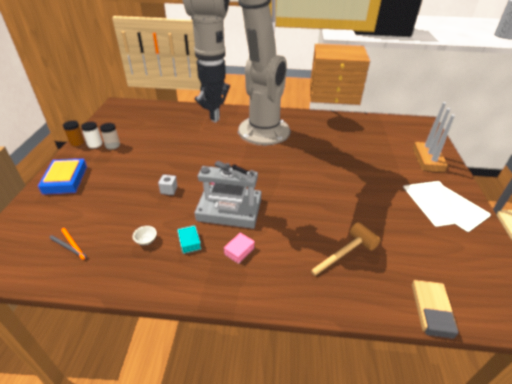

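```bash
python3 -c "
from h import *
o=r.get_obs();p=eyes.grab_frame('wrist')
im=p['color'];cv2.imwrite('pics/w21z.png',cv2.resize(im[0:150,190:320],None,fx=4,fy=4,interpolation=cv2.INTER_CUBIC))
for n,uv,z in (('ball',(254.5,90),.196),('hinge',(253,8),.196),('hub',(255.5,121),.19)): print(n,atz(p,uv,z,o).round(4))
"
```

```text
ball [ 0.5559 -0.0493  0.196 ]
hinge [0.584  0.0009 0.196 ]
hub [ 0.544 -0.071  0.19 ]
```

View pics/w21z.png

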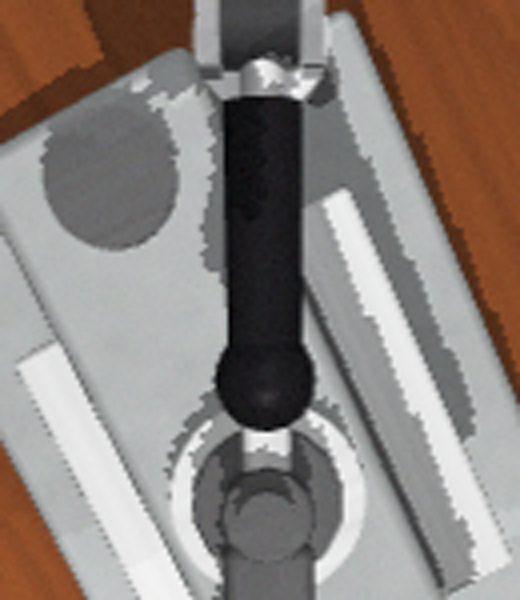

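```bash
python3 -c "
from h import *
o=r.get_obs();p=eyes.grab_frame('wrist')
a=atz(p,(256.2,95),.196,o)
for z in (.19,.2): 
  b=atz(p,(257,127.5),z,o); print(a.round(4),b.round(4),np.linalg.norm((a-b)[:2]))
for phi in (0,.05,.1,.2):
  # predicted ball row
  ax=b[:2]; d=np.array([np.cos(1.03),np.sin(1.03)]); R=.09-.062*np.cos(phi); X=np.array([*(ax+R*d),.196+.062*np.sin(phi)])
  T=np.array(p['T_tool_cam']);W=np.eye(4);W[:3,:3]=Ro.from_rotvec(o['orientation']).as_matrix();W[:3,3]=o['tcp_pos'];q=np.linalg.inv(W@T)@np.append(X,1);K=np.array(p['intrinsics']);u=K@q[:3];print(phi,u[:2]/u[2],K[0,0]*.02/q[2])
"
```

```text
[ 0.5551 -0.0534  0.196 ] [ 0.5424 -0.0764  0.19  ] 0.026307102576143236
[ 0.5551 -0.0534  0.196 ] [ 0.5431 -0.0752  0.2   ] 0.024868200458654944
0 [257.46689149  90.85590484] 25.479424814411978
0.05 [257.46675134  90.92926476] 25.760782236745015
0.1 [257.4692905  90.7940428] 26.052576982047558
0.2 [257.48275244  89.87040528] 26.666412233515565
```

```bash
python3 -c "
from h import *
print(r.hand_in()); print(r.get_obs()['clock'])
"
```

```text
the job is handed in; nothing more can be done
None
the job is handed in; nothing more can be done
```

The press is closed on the mould and the handle is folded flat again. I handed the job in at about 28 s of the 72 s allowed; no verdict was reported.

- **Cranking:** I swung the handle upright, then cranked about 4.1 rad clockwise. The push ran at about 5.4 N free and rose to 9.6 N at the end. That is roughly 4.1 N over free-running, or about 95 N on the mould, so I stopped there. The readings scatter by about 0.6 N, which puts the load within roughly 15 N of that figure.
- **Folding:** I lowered the handle in the grip about two-thirds of the way. Then I let go and pressed it down from above until it met its stop at 16 N.
- **Last checks:** The last wrist image shows the handle lying along the arm, with the ball's size matching fold 0 to about 0.05 rad. Its distance from the screw came out at 25–26 mm instead of 28 mm, within the calibration error. The crank kept its angle during folding to about 0.02 rad. The platen sits on the mould, and the bystanders look unmoved by eye.
- **What went wrong on the way:** The fingertips turned out to be about 34 mm behind the TCP, not 8 mm ahead as stated. Because of this, the first two closures gripped nothing: one shut above the handle and the other slid off the top of the ball. The ball also slipped out once at about 60° of the upswing. I regripped it lower and finished the swing before any cranking.

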